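# Show a pipe's cut end to the inspection camera

## Task

The short black pipe clamped in the vee fixture has to be checked for a square cut. Open the toggle clamp fully by swinging its handle all the way back, then take the pipe out of the vee and show one of its cut ends (either will do) squarely to the inspection camera: the pipe in line with the tilted lens, its end centred in front of the glass and 100 mm away from it. Finish while still holding the pipe steady there in the air, without knocking the camera or disturbing the other things lying round the work.

Things in the scene. Friction and masses are not known exactly. Their poses are not given: they have to be found in the camera images.
- fixture: pipe fixture screwed to the bench: aluminium plate 310 x 150 x 12 mm with a white vee block and a steel toggle clamp. Origin on the bench under the vee's middle; x along the pipe to the clamp, z up. The vee's end plates stand at x = -56..-44 and 44..56 mm, y = +-65 mm, up to z = 112 mm; between them (floor z = 20 mm) the pipe can be gripped. Clamp riser at x = 102..200, y = +-25 mm.
- handle_grip (a point): point on the clamp's upright handle (round black rubber grip 19 mm thick, ending 20 mm above this point). Moved away from the pipe it swings back and down in the fixture's x-z plane, y = 0: (x, z) = (135, 220) mm closed, (162, 212) at arm angle 0.1, (185, 198) at 0.33, (200, 183) at 0.54, (212, 166) at 0.77, (220, 149) at 1.0, (225, 126) at 1.3, (226, 105) at 1.75. 1 to 2 N move it; it stays back.
- clamp_arm (a joint): angle of the clamp's arm, rad: 0 = closed, its rubber foot down on the pipe 59 mm from the vee's middle; 1.75 = fully open, arm upright with the foot about 190 mm above the bench at fixture x = 111 mm, clear of the pipe's end. Closed, the toggle is over centre: pulling at the pipe cannot lift the arm, only the handle opens it.
- pipe_mid (a point): centre, on the axis, of the loose black pipe: 40 mm outer diameter, 160 mm long, about 0.1 kg. This frame's y runs along the pipe. At the start it lies level along the fixture's x, axis 73 mm above the bench, up to 12 mm off the vee's middle lengthwise.
- pipe_end_a (a point): centre of one cut end of the pipe, 80 mm from its middle along the pipe's +y
- pipe_end_b (a point): centre of the other cut end, 80 mm from its middle along the pipe's -y
- lens (a point): centre of the inspection camera's front glass, flush with its round ring light (72 mm across). It looks along this frame's -x, which points 0.25 to 0.55 rad below level; y lies level across the view. The camera reaches 115 mm back from here on a stiff tilting joint; its stand (foot 150 x 110 mm, post 361 mm high) is behind it.
- blue_pipe: bystander: blue pipe offcut lying on the bench, 32 mm diameter, 200 mm long; origin under its middle, length along y
- tape: bystander: pocket tape measure, 38 x 82 x 59 mm; origin under its middle
- coupling: bystander: black pipe coupling standing on end, 54 mm diameter, 60 mm high; origin under its middle
- spray: bystander: small white bottle with black cap, 34 mm diameter, 130 mm high; origin under its middle

How it is judged:
On the way, in this order (a step that is already met when the one before it is completed fails the run):
1. the clamp is swung fully open and the pipe still lies in the vee (value of joint clamp_arm above 1.5 rad and distance of pipe_mid from where it was at the start of the episode below 0.02 m), for 0.2 s.
2. the pipe is held clear above the vee fixture (height (world z) of pipe_mid above 0.13 m and contact force between pipe and the fingers above 1 N and contact force between pipe and fixture below 0.1 N), for 0.2 s.
At the end, for the whole second after the job is handed in: One cut end of the pipe is 85 to 115 mm in front of the lens and within 12 mm of its axis sideways and up or down, the pipe's axis is within 0.1 rad (6 degrees) of the lens axis, and the pipe hangs still in the gripper alone (((x of pipe_end_a in the frame of lens between -0.115 and -0.085 m and y of pipe_end_a in the frame of lens between -0.012 and 0.012 m and z of pipe_end_a in the frame of lens between -0.012 and 0.012 m) or (x of pipe_end_b in the frame of lens between -0.115 and -0.085 m and y of pipe_end_b in the frame of lens between -0.012 and 0.012 m and z of pipe_end_b in the frame of lens between -0.012 and 0.012 m)) and angle between the y axis of pipe_mid and the x axis of lens, either way round below 0.1 rad and height (world z) of pipe_mid above 0.1 m and contact force between pipe and the fingers above 1 N and contact force between pipe and fixture below 0.1 N and contact force between pipe and camera_stand below 0.1 N and linear speed of pipe below 0.02 m/s); the arm keeps its last pose, push and grip.
It fails at once if the pipe is torn out from under the closed clamp (value of joint clamp_arm below 0.8 rad and distance of pipe_mid from where it was at the start of the episode above 0.03 m and height (world z) of pipe_mid below 0.12 m).
It fails at once if the camera is knocked out of its setting (distance of lens from where it was at the start of the episode above 0.006 m).
It fails at once if the camera is struck by the robot or the pipe (contact force between camera_stand and the arm above 2 N or contact force between camera_stand and the fingers above 2 N or contact force between camera_stand and pipe above 2 N).
It fails at once if a bystander is disturbed (distance of any of blue_pipe, tape, coupling, spray from where it was at the start of the episode above 0.03 m).
It also fails if it takes over 54 s, if anything falls off the work surface, if the arm or the gripper's body presses on something with over 40 N, if the wrist force passes 120 N, or if a joint passes its speed limit or range.

## Robot

A 6-joint arm with a two-finger parallel gripper is mounted at the origin on a cart in front of the work surface, level with it; the furniture and walls round the work are solid. World frame = base frame: x ahead of the robot, y to its left, z up, the work surface at z = 0. Lengths are in m, angles in rad, forces in N, time in s.
With the tool pointing down it reaches from about 0.325 to 0.9 m from the base axis. Payload 6.1 kg.
Tool frame: the origin (TCP) lies at the very end of the fingers, on their centre line; the grasp point (between the pads) lies 19 mm behind it; z points along the fingers, y is the direction in which the jaws open and shut (so a half turn about z gives the same grasp; the last joint's range is limited). The gripper opens to 87 mm and grips with 3 to 60 N. Pads are 19 mm wide; open, the fingers measure 117 mm over their backs; the gripper's body (75 mm by 190 mm) begins 51 mm behind the grasp point.
Start: joints at [-1.375, 0.22, 1.526, -0, 1.395, -0.126], TCP at [0.198, -0.593, 0.223] pointing down, gripper open.
Joint ranges: [-2.98, 2.98], [-0.91, 2.08], [0.09, 2.57], [-1.24, 4.39], [0.2, 2.65], [-2.68, 2.68]. Speed limits (rad/s): [2.57, 2.57, 3.01, 3.14, 3.14, 3.14].

## Interface

Orientations are given as a 3x3 rotation matrix whose columns are the frame's x, y, z axes.
In Python, from rig import env, vision, spotter gives the robot as it stands.
- The arm moves only by the shell command python3 -m crank 'ROWS' [FORCE]. ROWS is text: rows parted by semicolons, each of 5 numbers parted by spaces: the shift along the tool's x, y, z in cm, then the turn about the tool's z in rad, then the closure, from 0 (fully open) to 1 (shut). A call has 1 to 12 rows; each row shifts and turns the pose as measured when the row begins, along the tool's axes as they then stand; what a row does not reach is not made up. A row lasts 1/10 s, in which the tool goes at most 50 mm and 8.59 degrees, less where a joint would pass 70% of its speed; a pose out of reach is approached as far as the arm can. A call is refused whole if a number of a shift passes 5 or a number of a turn 0.15, either way. A call with a gripper value outside its range is refused whole. The fingers move at their own pace and stop on an object; FORCE is the grip in N (left out, the last holds). Time passes only in rows, so rows that do not move let the fingers close. It gives the time, the measured TCP pose, the force and the opening at its end, in the units of the state.
- env.get_obs(): the state, without advancing time (a new reading comes with each control period).
- vision.get_image(name): name is "scene" or "top" or "wrist"; returns a dict with "frame" (420x560x3 uint8, red, green, blue), "K" (3x3 intrinsics, pixels), "world_from_camera" (4x4, takes a point from camera to world coordinates); the wrist camera has in their place "T_tool_cam" (4x4, takes a point from camera to tool coordinates, whose origin is the TCP and whose axes are the flange's). Camera axes: x right, y up, looking along -z (the intrinsics and any distortion apply to the point x, -y, -z); pixel columns grow to the right and rows downward; lengths in m; the calibration is good to about 2 mm. A picture is of the moment at which its call begins: read the wrist's pose just before it. There is no depth.
- env.finish_job(): hands the job in, once; it reports no verdict.
Trained networks look in a picture, given as the dict that the camera call returned (one of the last four; its "shot" number tells which), for a name from the list of things; names that differ only in an ending like _2 or _b are one class to them, and where a whole thing is asked for, a point or a joint stands for the part that bears it (a point fixed in the world has none). Each returns a list of dicts, best first, with "p" (0 to 1); they miss things now and then, are a little off and sometimes report something else, mostly with a low value. They report only what shows in the picture. A call takes as long as a camera call.
- spotter.look_for(picture, thing): "xy" ([column, row] as shares, 0 to 1, of the picture: columns of its width, rows of its height, amid what is visible of it).
- spotter.mark_of(picture, thing): "xy" ([column, row] as shares, 0 to 1, of the picture: columns of its width, rows of its height: a listed point, or the origin of a listed thing).
The state is a dict: "time_s": time; "joints": joint angles; "joint_vel": joint speeds; "joint_efforts": joint torques, N m; "tool_pos": TCP position; "ee_rot": TCP orientation; "wrist_force": force on the tool from outside, world axes, zero at the start; "wrist_torque": the same for the moment, N m; "gripper_width": finger opening in m.
Only numpy, scipy, OpenCV 4.12 (cv2) and the standard library are available. Lean on these libraries where they do the work, as an engineer would, in place of code of your own. Each camera call takes 0.05 s, during which the arm holds its last target.

## Working session

There is one attempt and no reset: what is moved stays moved. The work goes in short steps, Python scripts to look and compute and a shell command to move; the robot and the scene stay as the last step left them, time stands still between calls to the robot, and variables do not carry over. Pictures are saved under pics/ and viewed, and the job is handed in when it is done.

```bash
ls; mkdir -p pics; python3 - <<'E'
from rig import env, vision, spotter
import cv2, numpy as np
o=env.get_obs(); print({k:np.round(v,3).tolist() for k,v in o.items()})
for n in ["scene","top","wrist"]:
    p=vision.get_image(n); cv2.imwrite(f"pics/{n}0.png",p["frame"][:,:,::-1])
    print(n,np.round(p["K"],1).tolist(),np.round(p.get("world_from_camera",p.get("T_tool_cam")),3).tolist(), [k for k in p])
    for t in ["fixture","handle_grip","pipe_mid","pipe_end_a","pipe_end_b","lens","blue_pipe","tape","coupling","spray"]:
        r=spotter.mark_of(p,t); print(t,[(np.round(np.array(d["xy"])*[560,420],1).tolist(),round(d["p"],2)) for d in r[:2]])
E
```

```text
pics
{'time_s': 0.0, 'joints': [-1.375, 0.221, 1.528, -0.0, 1.395, -0.126], 'joint_vel': [-0.0, -0.001, 0.001, -0.0, 0.001, 0.001], 'joint_efforts': [0.002, -49.461, -38.738, 0.07, 0.057, -0.0], 'tool_pos': [0.198, -0.592, 0.221], 'ee_rot': [[0.949, 0.316, -0.0], [0.316, -0.949, 0.002], [0.0, -0.002, -1.0]], 'wrist_force': [0.498, -1.042, -0.39], 'wrist_torque': [-0.024, -0.04, -0.028], 'gripper_width': 0.087}
scene [[542.3, 0.0, 279.8], [0.0, 542.3, 202.8], [0.0, 0.0, 1.0]] [[0.621, 0.588, -0.519, -0.309], [-0.784, 0.473, -0.402, -0.668], [0.009, 0.656, 0.755, 1.425], [0.0, 0.0, 0.0, 1.0]] ['frame', 'K', 'world_from_camera', 'shot']
fixture []
handle_grip []
pipe_mid []
pipe_end_a []
pipe_end_b []
lens [([258.0, 122.7], 0.91)]
blue_pipe []
tape [([325.7, 324.2], 0.58)]
coupling [([288.3, 214.8], 0.81)]
spray [([365.6, 295.6], 0.44)]
top [[430.3, 0.0, 277.6], [0.0, 430.3, 207.4], [0.0, 0.0, 1.0]] [[-0.026, 0.994, -0.104, 0.434], [-1.0, -0.026, 0.001, -0.026], [-0.001, 0.104, 0.995, 1.32], [0.0, 0.0, 0.0, 1.0]] ['frame', 'K', 'world_from_camera', 'shot']
fixture [([275.5, 236.7], 0.62)]
handle_grip [([329.9, 243.8], 0.59)]
pipe_mid [([275.8, 235.9], 0.87)]
pipe_end_a [([244.3, 233.3], 0.84), ([301.8, 243.0], 0.59)]
pipe_end_b [([244.3, 233.3], 0.84), ([301.8, 243.0], 0.59)]
lens [([183.3, 150.1], 0.59)]
blue_pipe [([171.3, 273.7], 0.64), ([380.3, 217.1], 0.4)]
tape [([372.6, 267.0], 0.89), ([173.6, 273.7], 0.62)]
coupling [([254.8, 180.1], 0.56)]
spray [([382.3, 218.4], 0.52), ([374.0, 268.5], 0.29)]
wrist [[362.2, 0.0, 280.2], [0.0, 362.2, 209.4], [0.0, 0.0, 1.0]] [[0.0, 0.965, 0.261, 0.071], [1.0, 0.0, -0.001, -0.001], [-0.001, 0.261, -0.965, -0.161], [0.0, 0.0, 0.0, 1.0]] ['frame', 'K', 'T_tool_cam', 'shot']
fixture []
handle_grip []
pipe_mid []
pipe_end_a []
pipe_end_b []
lens []
blue_pipe []
tape []
coupling []
spray []
```

View pics/scene0.png

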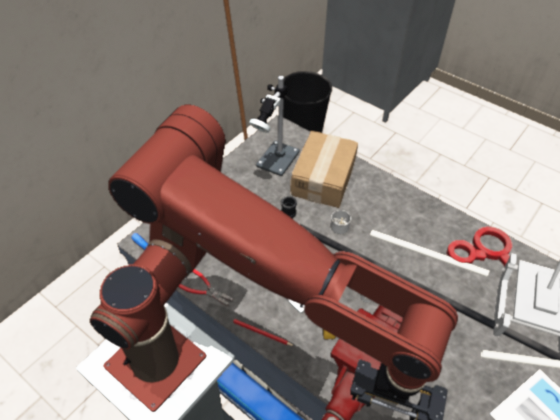

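View pics/top0.png

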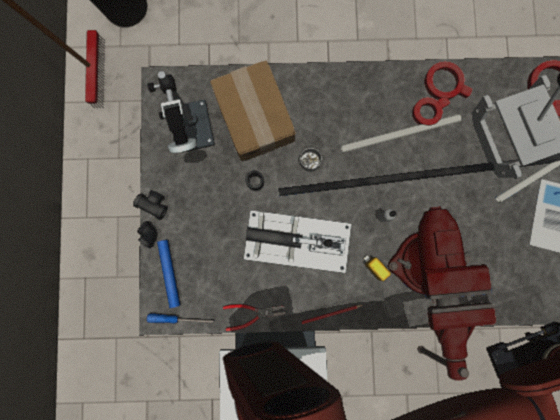

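View pics/wrist0.png

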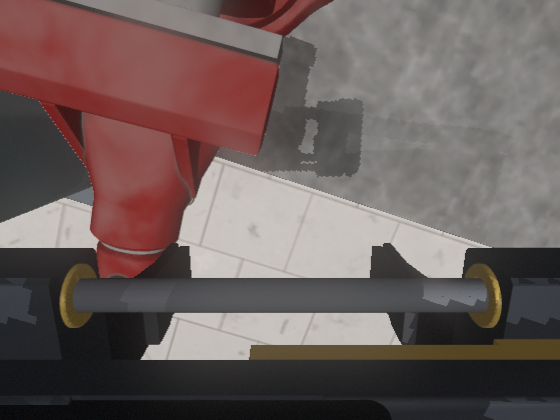

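```bash
cat > h.py <<'E'
from rig import env, vision, spotter
import cv2, numpy as np
def cam(p,o=None):
    if "world_from_camera" in p: return np.array(p["world_from_camera"])
    T=np.eye(4);T[:3,:3]=o["ee_rot"];T[:3,3]=o["tool_pos"]; return T@np.array(p["T_tool_cam"])
def ray(p,px,o=None):
    T=cam(p,o);K=np.array(p["K"]);d=np.array([(px[0]-K[0,2])/K[0,0],-(px[1]-K[1,2])/K[1,1],-1.])
    d=T[:3,:3]@d;return T[:3,3],d/np.linalg.norm(d)
def onz(p,px,z,o=None):
    c,d=ray(p,px,o);return c+d*(z-c[2])/d[2]
def tri(rays):
    A=np.zeros((3,3));b=np.zeros(3)
    for c,d in rays:
        M=np.eye(3)-np.outer(d,d);A+=M;b+=M@c
    x=np.linalg.solve(A,b);return x,[np.linalg.norm((np.eye(3)-np.outer(d,d))@(x-c)) for c,d in rays]
def proj(p,X,o=None):
    T=np.linalg.inv(cam(p,o));q=T[:3,:3]@np.array(X)+T[:3,3];K=np.array(p["K"])
    return np.array([K[0,0]*q[0]/-q[2]+K[0,2],K[1,1]*-q[1]/-q[2]+K[1,2]])
def mk(p,t):
    return [(np.array(d["xy"])*[560,420],round(d["p"],2)) for d in spotter.mark_of(p,t)]
def grab(n,f):
    o=env.get_obs();p=vision.get_image(n);cv2.imwrite(f"pics/{f}.png",p["frame"][:,:,::-1]);return p,o
E
python3 - <<'E'
from h import *
np.set_printoptions(precision=3,suppress=True)
p,o=grab("top","top1")
for n,px,z in [("fix",(275.5,236.7),0),("handle",(329.9,243.8),.22),("mid",(275.8,235.9),.073),("e1",(244.3,233.3),.073),("e2",(301.8,243),.073),("lens.3",(183.3,150.1),.3),("lens.25",(183.3,150.1),.25),("blue",(168,273),.0),("tape",(373,267),0),("coup",(254.8,180),0),("spray",(382,218),0),
 ("pl1",(246.5,211.5),.012),("pl2",(350.5,220),.012),("pl3",(346,272),.012),("pl4",(245,263),.012),("vise",(490,290),.12),("foot1",(160,85),0)]:
    print(n,onz(p,px,z))
s,o=grab("scene","sc1")
print(tri([ray(p,(183.3,150.1)),ray(s,(258,122.7))]))
print(tri([ray(p,(254.8,180)),ray(s,(288.3,214.8))]))
im=p["frame"][60:300,130:410];cv2.imwrite("pics/topz.png",cv2.resize(im,None,fx=2.8,fy=2.5,interpolation=cv2.INTER_CUBIC)[:,:,::-1])
E
```

```text
fix [ 0.481 -0.019  0.   ]
handle [ 0.452 -0.158  0.22 ]
mid [ 0.481 -0.02   0.073]
e1 [0.491 0.071 0.073]
e2 [ 0.459 -0.095  0.073]
lens.3 [0.686 0.197 0.3  ]
lens.25 [0.698 0.208 0.25 ]
blue [0.38 0.31 0.  ]
tape [ 0.382 -0.313  0.   ]
coup [0.659 0.041 0.   ]
spray [ 0.53  -0.348  0.   ]
pl1 [0.56  0.067 0.012]
pl2 [ 0.526 -0.249  0.012]
pl3 [ 0.369 -0.229  0.012]
pl4 [0.404 0.075 0.012]
vise [ 0.315 -0.605  0.12 ]
foot1 [0.973 0.336 0.   ]
(array([0.687, 0.197, 0.296]), [np.float64(0.0009798833020411375), np.float64(0.0009798833020411674)])
(array([ 0.661,  0.043, -0.019]), [np.float64(0.002027447463907119), np.float64(0.0020274474639074367)])
```

View pics/topz.png

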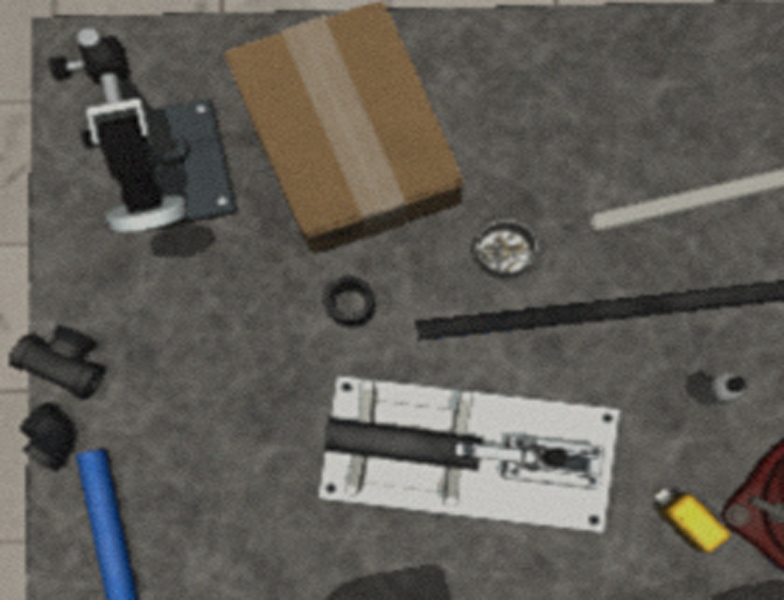

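```bash
python3 -m crank '0 0 -5 0 0; 0 0 -5 0 0; 0 0 -5 0 0; 0 0 -3 0 0; 3.5 -3.5 0 0 0; 3.5 -3.5 0 0 0; 3.5 -3.5 0 0 0; 3.5 -3.5 0 0 0; 3.5 -3.5 0 0 0; 3.5 -3.5 0 0 0; 3.5 -3.5 0 0 0; 3.5 -3.5 0 0 0' 20
```

```text
time_s: 2.95
tool_pos: [0.3753, -0.2365, 0.4078]
ee_rot: [[0.952, 0.305, 0.002], [0.305, -0.952, 0.004], [0.003, -0.003, -1.0]]
wrist_force: [1.2, 0.2, 0.7]
gripper_width: 0.0871
```

```bash
python3 -m crank '3.5 -3.5 0 0 0; 3.5 -3.5 0 0 0; 0 0 0 -.15 0; 0 0 0 -.15 0; 0 0 0 -.15 0; 0 0 0 -.15 0; 0 0 0 -.15 0; 0 0 0 -.15 0; 0 0 0 -.15 0;0 0 0 -.12 0;0 0 0 0 0'; python3 - <<'E'
from h import *
np.set_printoptions(precision=3,suppress=True)
for n in ["wrist","scene","top"]:
    p,o=grab(n,n+"2")
    for t in ["fixture","handle_grip","pipe_mid","pipe_end_a","lens","blue_pipe","tape","coupling","spray"]: print(n,t,mk(p,t)[:2])
E
```

```text
time_s: 4.05
tool_pos: [0.4229, -0.1377, 0.4109]
ee_rot: [[0.078, 0.997, 0.009], [0.997, -0.078, 0.002], [0.003, 0.009, -1.0]]
wrist_force: [0.4, -0.1, 0.4]
gripper_width: 0.0869
wrist fixture [(array([312.872,  80.388]), 0.82)]
wrist handle_grip [(array([313.096, 196.896]), 0.81)]
wrist pipe_mid [(array([314.72,  69.09]), 0.81)]
wrist pipe_end_a [(array([306.208, 131.292]), 0.62)]
wrist lens []
wrist blue_pipe [(array([266.28 , 263.382]), 0.72)]
wrist tape [(array([264.096, 262.71 ]), 0.87), (array([316.512,  66.612]), 0.59)]
wrist coupling [(array([431.816,  23.52 ]), 0.91), (array([308.  , 126.42]), 0.39)]
wrist spray [(array([353.192, 277.914]), 0.78)]
scene fixture [(array([271.488, 253.218]), 0.77)]
scene handle_grip [(array([302.008, 240.702]), 0.58), (array([251.216, 223.314]), 0.56)]
scene pipe_mid [(array([268.296, 240.702]), 0.7), (array([266.616, 255.612]), 0.65)]
scene pipe_end_a [(array([249.984, 225.288]), 0.85), (array([283.416, 252.42 ]), 0.7)]
scene lens [(array([269.92 , 253.512]), 0.48)]
scene blue_pipe [(array([175.616, 219.618]), 0.72)]
scene tape [(array([325.808, 327.096]), 0.84)]
scene coupling [(array([291.088, 213.78 ]), 0.7), (array([366.912, 294.42 ]), 0.62)]
scene spray [(array([366.184, 294.084]), 0.53)]
top fixture [(array([273.28 , 236.418]), 0.76)]
top handle_grip []
top pipe_mid [(array([274.288, 235.62 ]), 0.69)]
top pipe_end_a [(array([243.376, 232.218]), 0.83), (array([303.912, 242.088]), 0.72)]
top lens [(array([179.48 , 146.916]), 0.57)]
top blue_pipe [(array([167.104, 274.89 ]), 0.98)]
top tape []
top coupling [(array([255.08 , 182.616]), 0.7)]
top spray [(array([381.192, 218.904]), 0.5)]
```

View pics/wrist2.png

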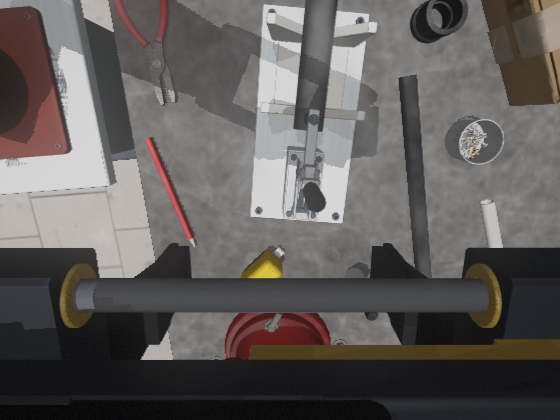

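View pics/scene2.png

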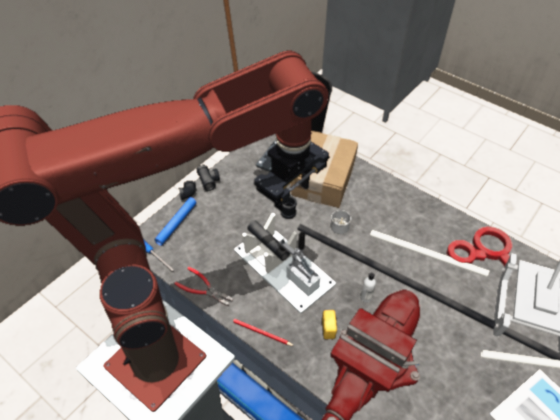

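View pics/top2.png

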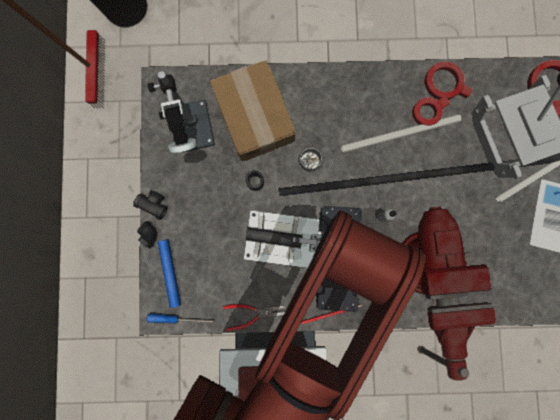

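```bash
python3 - <<'E'
from h import *
np.set_printoptions(precision=4,suppress=True)
p,o=grab("wrist","w3")
C=[onz(p,q,.012,o) for q in [(265,5),(368.5,12.5),(341.5,222),(251,216)]]
for c in C: print(c)
a=(C[0]+C[1])/2;b=(C[2]+C[3])/2
print(a,b,np.linalg.norm(b-a),np.linalg.norm(C[0]-C[1]),np.linalg.norm(C[2]-C[3]))
x=(b-a)/np.linalg.norm(b-a);print("dir",x,np.arctan2(x[1],x[0]))
for n,px,z in [("handle",(313,197),.22),("mid",(314.7,69),.073),("end",(306,131),.073),("coup",(431.8,23.5),0),("fix",(312.9,80.4),0)]: 
    X=onz(p,px,z,o);y=np.array([-x[1],x[0],0]);print(n,X,"along plate",(X-a)@x,(X-a)@y)
# pins
im=p["frame"][0:240,220:400];cv2.imwrite("pics/wz.png",cv2.resize(im,None,fx=3,fy=2.5*1,interpolation=cv2.INTER_CUBIC)[:,:,::-1])
E
```

```text
[0.4222 0.0783 0.012 ]
[0.5658 0.0578 0.012 ]
[ 0.5173 -0.2458  0.012 ]
[ 0.3724 -0.2238  0.012 ]
[0.494 0.068 0.012] [ 0.4448 -0.2348  0.012 ] 0.3067804489601468 0.14503292202059614 0.14654578156727294
dir [-0.1602 -0.9871  0.    ] -1.7317329361272618
handle [ 0.4562 -0.1508  0.22  ] along plate 0.22203073722513253 -0.0022810433890518896
mid [ 0.4801 -0.0165  0.073 ] along plate 0.08570270191653186 -0.0001847320246701536
end [ 0.4641 -0.094   0.073 ] along plate 0.16469187635515284 -0.0035410811673416776
coup [0.6598 0.0391 0.    ] along plate 0.0020157432091568164 0.1682674271875117
fix [ 0.4843 -0.025   0.    ] along plate 0.09334537253302096 0.005367150315085024
```

View pics/wz.png

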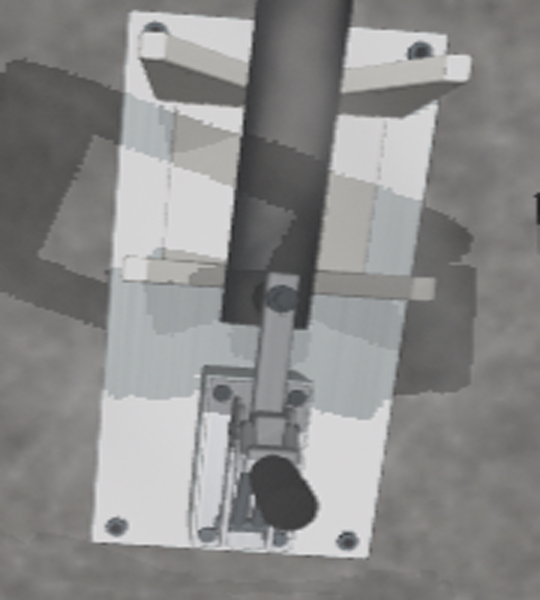

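```bash
cat > fit.py <<'E'
from h import *
from scipy.optimize import least_squares
np.set_printoptions(precision=4,suppress=True)
p,o=grab("wrist","w4")
F=[];P=[]
for f,px in [((44,-65,112),(261.3,102.4)),((56,-65,112),(261.3,112.4)),((44,65,112),(365,111.2)),((56,65,112),(364.7,120)),((-56,-65,112),(267.7,12.8)),((-44,-65,112),(267,23.2)),((-56,65,112),(377,21.6)),((-44,65,112),(376.7,32))]:
    F.append(f);P.append(px)
C=[(265,5),(368.5,12.5),(341.5,222),(251,216)]
def res(v,full=False):
    x,y,t,xs=v;R=np.array([[np.cos(t),-np.sin(t),0],[np.sin(t),np.cos(t),0],[0,0,1]])
    r=[]
    L=[(np.array(f)/1000,q) for f,q in zip(F,P)]+[(np.array(f),q) for f,q in zip([(xs,-.075,.012),(xs,.075,.012),(xs+.31,.075,.012),(xs+.31,-.075,.012)],C)]
    for f,q in L: r+=list(proj(p,R@f+[x,y,0],o)-q)
    return np.array(r)
s=least_squares(res,[.48,-.02,-1.72,-.085],loss="soft_l1");print(s.x);print(s.fun.reshape(-1,2))
E
python3 fit.py
```

```text
[ 0.4795 -0.02   -1.7264 -0.0905]
[[-0.3734 -0.0363]
 [-0.9884  0.1341]
 [ 1.6207 -0.358 ]
 [ 0.5811  0.8684]
 [-1.292  -1.0806]
 [-1.2854 -0.0136]
 [ 1.5537 -0.067 ]
 [ 0.3448  0.8259]
 [-2.1459 -2.0378]
 [ 1.3304 -0.1042]
 [ 1.4821  1.4659]
 [-0.5229  0.899 ]]
```

```bash
python3 -m crank '0 0 0 .078 1; 3 3.8 0 0 1; 0 0 5 0 1; 0 0 5 0 1; 0 0 3 0 1; 0 0 0 0 1' 20; cat > ff.py <<'E'
from h import *
O=np.array([.4795,-.020,0]);t=-1.7264
R=np.array([[np.cos(t),-np.sin(t),0],[np.sin(t),np.cos(t),0],[0,0,1]])
o=env.get_obs();Rt=np.array(o["ee_rot"])
print("TCP fixture mm",np.round(1000*R.T@(o["tool_pos"]-O),1),"tool axes in fixture",np.round(R.T@Rt,3).tolist(),"F",np.round(o["wrist_force"],1),"w",o["gripper_width"],o["time_s"], "j",np.round(o["joints"],3))
E
python3 ff.py; python3 - <<'E'
from h import *
grab("scene","s5");p,o=grab("wrist","w5")
E
```

```text
time_s: 6.25
tool_pos: [0.4704, -0.1142, 0.2801]
ee_rot: [[0.16, 0.987, 0.015], [0.987, -0.16, -0.001], [0.002, 0.015, -1.0]]
wrist_force: [-1.0, 0.9, -0.3]
gripper_width: 0.0469
TCP fixture mm [ 94.4   5.6 280.1] tool axes in fixture [[-1.0, 0.006, -0.002], [0.006, 1.0, 0.015], [0.002, 0.015, -1.0]] F [-1.   0.9 -0.3] w 0.046949361827400435 6.25 j [-0.405 -0.17   1.817  0.005  1.48  -0.244]
```

View pics/w5.png

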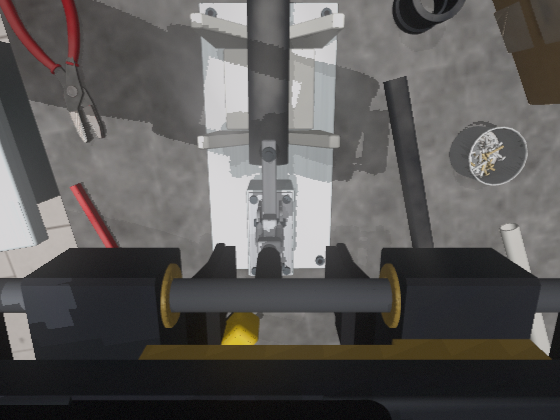

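View pics/s5.png

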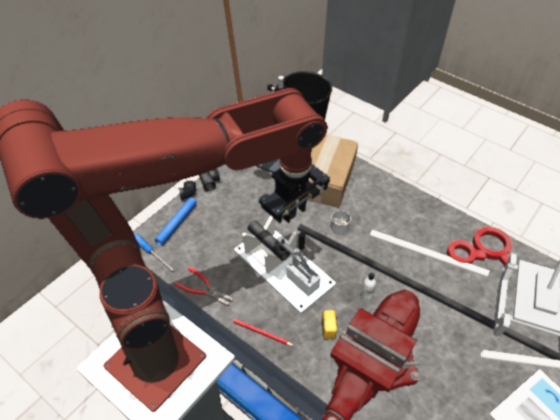

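```bash
python3 -m crank '0 -.5 0 0 1; 0 0 0 0 1; 0 0 0 0 1; 0 0 4 0 1; 0 0 3 0 1; 0 0 0 0 1'; python3 ff.py; python3 - <<'E'
from h import *
p,o=grab("wrist","w6")
E
```

```text
time_s: 6.95
tool_pos: [0.4752, -0.118, 0.2265]
ee_rot: [[0.162, 0.986, 0.042], [0.987, -0.161, -0.013], [-0.006, 0.044, -0.999]]
wrist_force: [0.0, 0.2, -0.0]
gripper_width: 0.0011
TCP fixture mm [ 97.5  11.  226.5] tool axes in fixture [[-1.0, 0.007, 0.006], [0.007, 0.999, 0.043], [-0.006, 0.044, -0.999]] F [ 0.   0.2 -0. ] w 0.001075379702989235 6.95 j [-0.408 -0.15   1.9    0.005  1.348 -0.247]
```

View pics/w6.png

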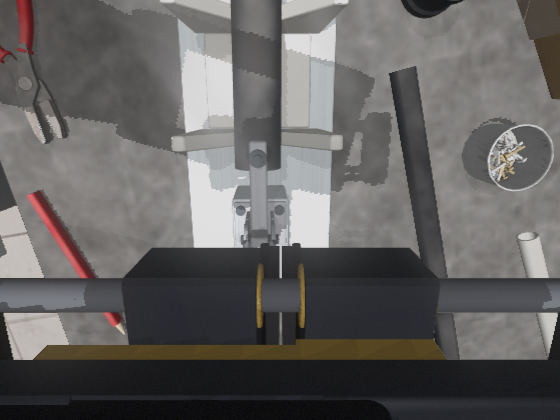

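```bash
python3 -m crank '0 -1.2 0 0 1; 0 0 1 0 1; 0 0 1 0 1; 0 0 0 0 1'; python3 ff.py
```

```text
time_s: 7.4
tool_pos: [0.469, -0.1185, 0.2145]
ee_rot: [[0.162, 0.985, 0.055], [0.987, -0.162, -0.018], [-0.009, 0.057, -0.998]]
wrist_force: [-0.6, 0.6, 0.5]
gripper_width: 0.0007
TCP fixture mm [ 98.9   4.9 214.5] tool axes in fixture [[-1.0, 0.007, 0.009], [0.007, 0.998, 0.057], [-0.009, 0.057, -0.998]] F [-0.6  0.6  0.5] w 0.0007407243526872435 7.4 j [-0.415 -0.168  1.939  0.006  1.313 -0.253]
```

```bash
python3 -m crank '-2 -.4 0 0 1; -1.3 -.2 0 0 1; -1.3 0 0 0 1;0 0 0 0 1'; python3 ff.py
```

```text
time_s: 7.8
tool_pos: [0.4569, -0.1649, 0.216]
ee_rot: [[0.162, 0.985, 0.057], [0.987, -0.161, -0.018], [-0.009, 0.059, -0.998]]
wrist_force: [0.0, -1.4, -0.1]
gripper_width: 0.0002
TCP fixture mm [1.467e+02 1.000e-01 2.160e+02] tool axes in fixture [[-1.0, 0.006, 0.009], [0.007, 0.998, 0.059], [-0.009, 0.059, -0.998]] F [ 0.  -1.4 -0.1] w 0.00019591072006869227 7.8 j [-0.518 -0.166  1.935  0.013  1.315 -0.359]
```

```bash
python3 -m crank '-1.1 0 .8 0 1; -1.1 0 .8 0 1; 0 0 0 0 1'; python3 ff.py; python3 - <<'E'
from h import *
grab("scene","s7")
p,o=grab("wrist","w7")
E
```

```text
time_s: 8.1
tool_pos: [0.4544, -0.1888, 0.1991]
ee_rot: [[0.162, 0.985, 0.057], [0.987, -0.161, -0.018], [-0.008, 0.06, -0.998]]
wrist_force: [0.5, 0.5, -0.4]
gripper_width: 0.0004
TCP fixture mm [170.6   1.4 199.1] tool axes in fixture [[-1.0, 0.007, 0.009], [0.007, 0.998, 0.06], [-0.008, 0.06, -0.998]] F [ 0.5  0.5 -0.4] w 0.0003815690674320737 8.1 j [-0.565 -0.136  1.94   0.016  1.279 -0.407]
```

View pics/s7.png

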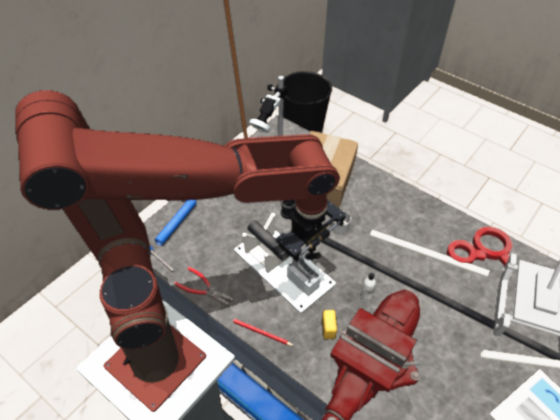

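View pics/w7.png

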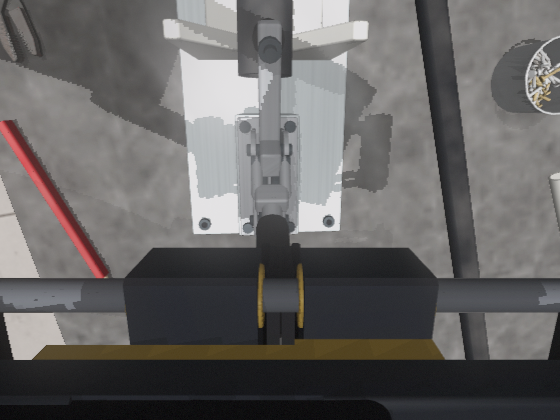

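```bash
python3 -m crank '-1.4 -.1 1.0 0 1; -1.3 -.1 1.6 0 1; -1.0 0 1.6 0 1; 0 0 0 0 1'; python3 ff.py
```

```text
time_s: 8.6
tool_pos: [0.4495, -0.2267, 0.1565]
ee_rot: [[0.159, 0.985, 0.06], [0.987, -0.158, -0.018], [-0.009, 0.062, -0.998]]
wrist_force: [-0.0, 0.5, 0.1]
gripper_width: 0.0009
TCP fixture mm [208.9   2.4 156.5] tool axes in fixture [[-1.0, 0.004, 0.009], [0.004, 0.998, 0.062], [-0.009, 0.062, -0.998]] F [-0.   0.5  0.1] w 0.000854551101214425 8.6 j [-0.638 -0.065  1.959  0.022  1.189 -0.487]
```

```bash
python3 -m crank '-.5 -.2 1.2 0 1; -.2 -.1 1.2 0 1; -.1 0 1.2 0 1; 0 0 1 0 1; 0 0 .3 0 1'; python3 ff.py; python3 - <<'E'
from h import *
grab("top","t8")
p,o=grab("wrist","w8")
E
```

```text
time_s: 9.1
tool_pos: [0.4493, -0.2373, 0.1089]
ee_rot: [[0.158, 0.986, 0.062], [0.987, -0.157, -0.022], [-0.012, 0.064, -0.998]]
wrist_force: [-13.8, 8.7, 34.6]
gripper_width: 0.0002
TCP fixture mm [219.3   3.9 108.9] tool axes in fixture [[-1.0, 0.002, 0.012], [0.003, 0.998, 0.064], [-0.012, 0.064, -0.998]] F [-13.8   8.7  34.6] w 0.0002155776577821752 9.1 j [-0.655  0.003  1.989  0.023  1.087 -0.507]
```

View pics/w8.png

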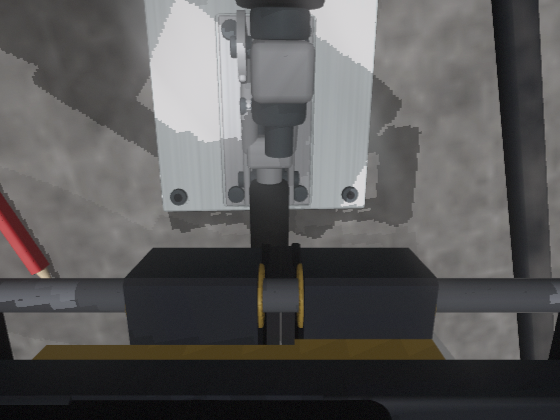

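```bash
python3 -m crank '0 0 -2 0 1; 0 0 -4 0 0; 0 0 -5 0 0; 0 0 -5 0 0; 0 0 -5 0 0; 4 0 -2 0 0; 5 0 0 0 0; 5 0 0 0 0; 0 0 0 0 0'; python3 ff.py
```

```text
time_s: 10.1
tool_pos: [0.4594, -0.0882, 0.345]
ee_rot: [[0.158, 0.985, 0.067], [0.987, -0.157, -0.02], [-0.009, 0.07, -0.998]]
wrist_force: [-0.3, -2.1, -0.8]
gripper_width: 0.0568
TCP fixture mm [ 70.5  -9.3 345. ] tool axes in fixture [[-1.0, 0.003, 0.009], [0.003, 0.998, 0.07], [-0.009, 0.07, -0.998]] F [-0.3 -2.1 -0.8] w 0.05680283656916513 10.1 j [-0.362 -0.278  1.79   0.005  1.56  -0.204]
```

```bash
python3 - <<'E'
from h import *
for n in ["wrist","scene","top"]:
    p,o=grab(n,n+"9")
    for t in ["pipe_mid","pipe_end_a","lens","coupling"]: print(n,t,mk(p,t)[:2])
    if n=="scene": cv2.imwrite("pics/s9z.png",cv2.resize(p["frame"][60:200,200:360],None,fx=4,fy=4,interpolation=cv2.INTER_CUBIC)[:,:,::-1])
    if n=="top": cv2.imwrite("pics/t9z.png",cv2.resize(p["frame"][60:180,130:260],None,fx=5,fy=5,interpolation=cv2.INTER_CUBIC)[:,:,::-1])
E
```

```text
wrist pipe_mid [(array([273.224, 104.118]), 0.8)]
wrist pipe_end_a [(array([242.48 , 309.708]), 0.74), (array([271.208,  24.99 ]), 0.64)]
wrist lens []
wrist coupling [(array([395.08 ,  41.706]), 0.72), (array([242.928, 308.616]), 0.7)]
scene pipe_mid [(array([267.624, 240.786]), 0.93)]
scene pipe_end_a [(array([284.312, 254.688]), 0.9), (array([251.104, 224.91 ]), 0.82)]
scene lens []
scene coupling [(array([288.624, 216.51 ]), 0.79)]
top pipe_mid [(array([275.912, 236.292]), 0.91)]
top pipe_end_a [(array([242.48 , 231.588]), 0.58)]
top lens [(array([179.704, 147.084]), 0.65)]
top coupling [(array([251.72, 182.28]), 0.64)]
```

View pics/wrist9.png

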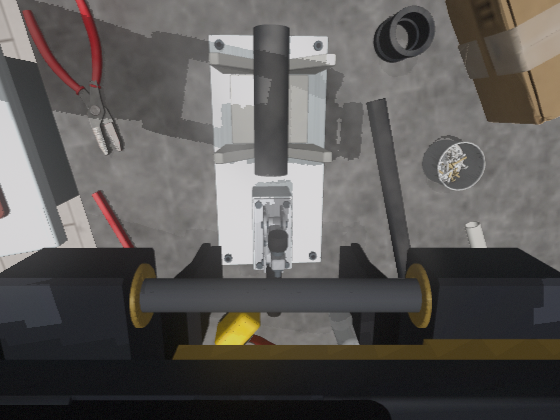

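View pics/s9z.png

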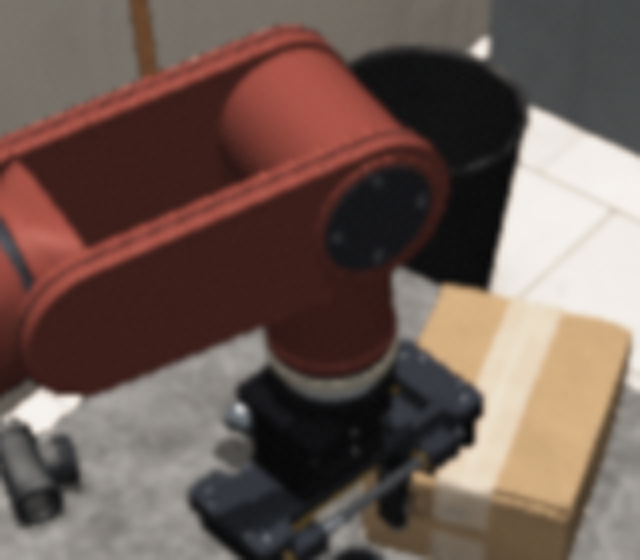

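View pics/t9z.png

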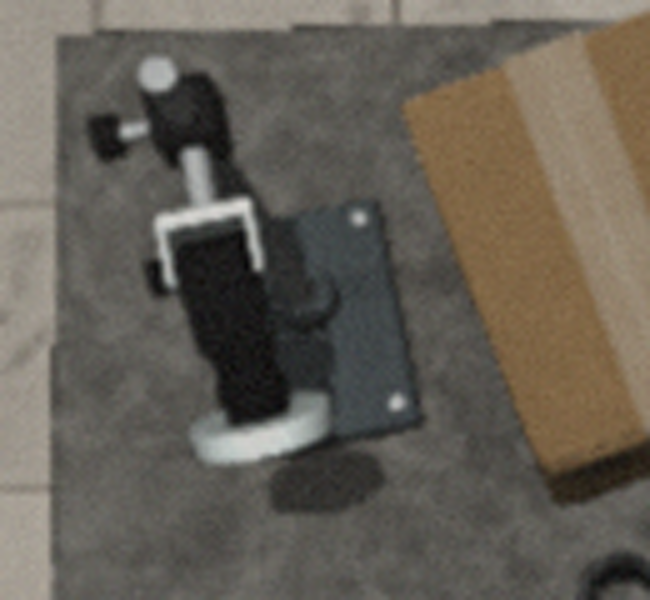

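```bash
python3 - <<'E'
from h import *
a=cv2.imread("pics/s7.png");cv2.imwrite("pics/s7z.png",cv2.resize(a[75:145,240:300],None,fx=8,fy=8,interpolation=cv2.INTER_CUBIC))
a=cv2.imread("pics/top9.png");cv2.imwrite("pics/t9zz.png",cv2.resize(a[90:165,150:225],None,fx=8,fy=8,interpolation=cv2.INTER_CUBIC))
E
```

```text
(no output)
```

View pics/s7z.png

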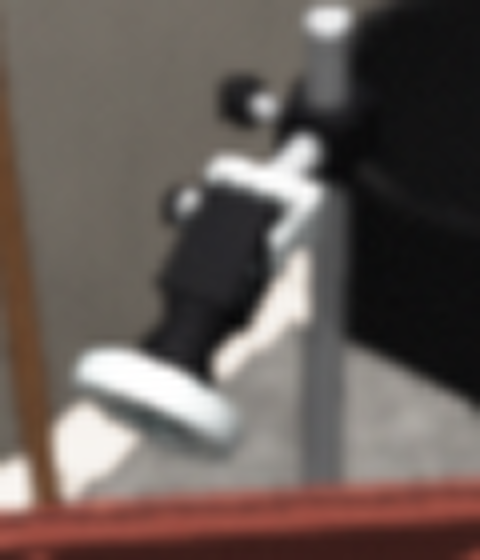

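View pics/t9zz.png

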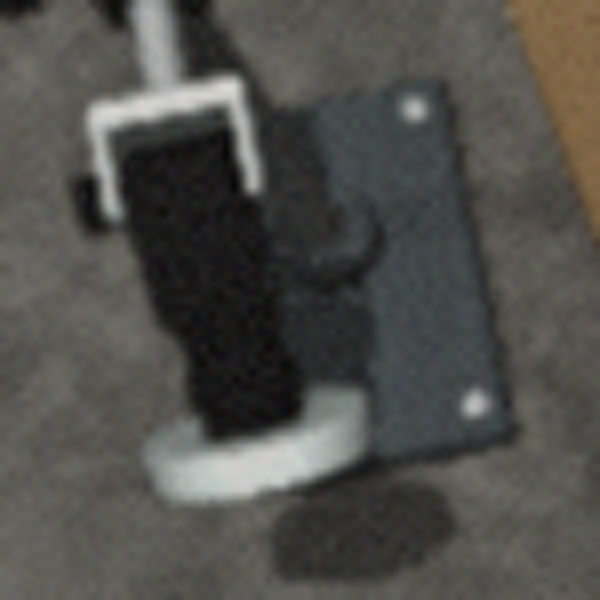

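```bash
cat > lens.py <<'E'
from h import *
from scipy.optimize import least_squares
np.set_printoptions(precision=4,suppress=True)
top=vision.get_image("top");sc=vision.get_image("scene")
S=np.array([(75,375),(80,355),(95,347),(130,350),(205,380),(240,410),(241,430),(225,450),(195,448),(150,430),(110,405),(85,390)],float)
T=np.array([(146,468),(150,452),(180,438),(205,430),(310,390),(345,388),(367,398),(370,425),(355,450),(320,472),(265,489),(215,501),(180,502),(160,490)],float)
S=(S+.5)/8-.5+[240,75];T=(T+.5)/8-.5+[150,90]
a=np.linspace(0,2*np.pi,120,endpoint=False)
def frame(yaw,tilt):
    look=np.array([np.cos(yaw)*np.cos(tilt),np.sin(yaw)*np.cos(tilt),-np.sin(tilt)]) # lens -x
    x=-look;y=np.cross([0,0,1],x);y/=np.linalg.norm(y);return np.stack([x,y,np.cross(x,y)],1)
def hull(p,v):
    c=v[:3];R=frame(v[3],v[4]);pts=[]
    for d in (0,v[5]):
        for t in a: pts.append(proj(p,c+R@[d,.036*np.cos(t),.036*np.sin(t)]))
    return cv2.convexHull(np.array(pts,np.float32))
def res(v):
    r=[cv2.pointPolygonTest(hull(top,v),tuple(map(float,q)),True) for q in T]+[cv2.pointPolygonTest(hull(sc,v),tuple(map(float,q)),True) for q in S]
    return np.array(r+[(v[5]-.014)/.006])
for t0 in (.25,.4,.55):
    s=least_squares(res,[.687,.197,.296,-2.9+3.0*0,t0,.014],x_scale=[.01,.01,.01,.1,.1,.01],diff_step=1e-3,loss="soft_l1");print(s.x,s.cost);print(s.fun.round(1))
E
python3 lens.py
```

```text
[ 0.6993  0.2006  0.283  -2.8289  0.0478  0.0054] 15.382161744834761
[-0.3 -0.8 -0.   0.5 -0.5 -0.4  0.4  1.2 -0.2 -0.7 -0.5 -0.7 -0.6  0.3
 -0.1  0.5  1.8  4.8  4.   0.8 -0.2 -0.2  1.4  2.6  2.2  0.6 -1.4]
[ 0.7006  0.2036  0.2715 -2.9032  0.523   0.0091] 2.15368715349652
[ 0.  -0.3  0.4  0.8 -0.4 -0.3  0.4  1.1  0.3 -0.3 -0.  -0.2  0.   0.7
  0.4  0.1  0.2 -0.1 -0.2  0.2  0.2 -0.2 -0.4  0.   0.6  0.3 -0.8]
[ 0.7006  0.2036  0.2715 -2.9032  0.523   0.0091] 2.1536747481750425
[ 0.  -0.3  0.4  0.8 -0.4 -0.3  0.4  1.1  0.3 -0.3 -0.  -0.2  0.   0.7
  0.4  0.1  0.2 -0.1 -0.2  0.2  0.2 -0.2 -0.4  0.   0.6  0.3 -0.8]
```

```bash
python3 -m crank '4.5 1 -2 0 0; 4.5 1 -2 0 0; 4.5 1 -2 0 0; 4.5 1 -2 0 0; 4.5 1 -2 0 0; 0 0 0 0 0'; python3 ff.py; python3 - <<'E'
from h import *
p,o=grab("wrist","w10")
v=[0.7006,0.2036,0.2715];print(proj(p,v,o),mk(p,"lens"))
np.savez("w10.npz",R=o["ee_rot"],t=o["tool_pos"])
E
```

```text
time_s: 11.55
tool_pos: [0.5398, 0.1246, 0.4453]
ee_rot: [[0.173, 0.983, 0.064], [0.985, -0.172, -0.022], [-0.01, 0.066, -0.998]]
wrist_force: [-0.5, -0.3, 0.1]
gripper_width: 0.0872
TCP fixture mm [-152.2   37.1  445.3] tool axes in fixture [[-1.0, 0.017, 0.011], [0.018, 0.998, 0.066], [-0.01, 0.066, -0.998]] F [-0.5 -0.3  0.1] w 0.08715201272838251 11.55 j [ 0.102 -0.043  1.4   -0.028  1.723  0.27 ]
[430.18043687  69.56541066] [(array([427.28 ,  66.612]), 0.59)]
```

View pics/w10.png

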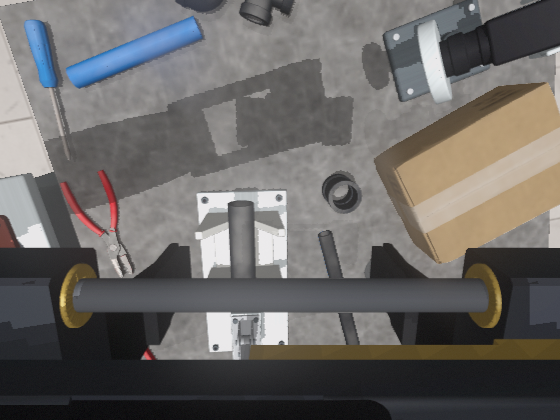

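```bash
python3 -m crank '5 1 0 0 0; 5 1 0 0 0; 0 0 0 0 0'; python3 - <<'E'
from h import *
p,o=grab("wrist","w11")
v=[0.7006,0.2036,0.2715];print(o["tool_pos"],proj(p,v,o),mk(p,"lens"))
np.savez("w11.npz",R=o["ee_rot"],t=o["tool_pos"])
for n,b in (("w10",(380,0,560,120)),("w11",(360,40,560,240))):
    a=cv2.imread(f"pics/{n}.png")[b[1]:b[3],b[0]:b[2]];cv2.imwrite(f"pics/{n}z.png",cv2.resize(a,None,fx=4,fy=4,interpolation=cv2.INTER_CUBIC)[:600])
E
```

```text
time_s: 11.95
tool_pos: [0.5756, 0.2111, 0.4396]
ee_rot: [[0.183, 0.982, 0.055], [0.983, -0.182, -0.028], [-0.017, 0.06, -0.998]]
wrist_force: [-0.5, 0.1, -1.3]
gripper_width: 0.0868
[0.57557878 0.21111499 0.43962917] [402.56496209 170.30903576] [(array([400.288, 161.7  ]), 0.76), (array([236.32, 304.29]), 0.22)]
```

View pics/w10z.png

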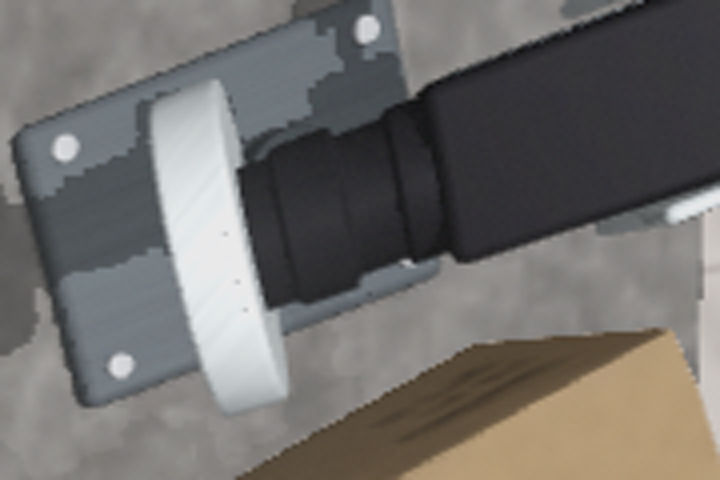

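View pics/w11z.png

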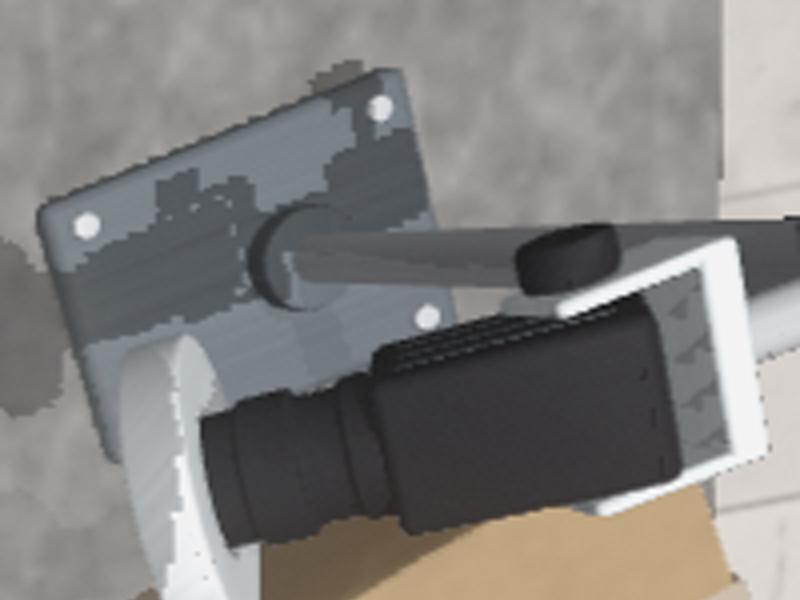

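```bash
python3 - <<'E'
import cv2
a=cv2.imread("pics/w11.png")[110:250,360:480];cv2.imwrite("pics/w11y.png",cv2.resize(a,None,fx=4,fy=4,interpolation=cv2.INTER_CUBIC))
E
```

```text
(no output)
```

View pics/w11y.png

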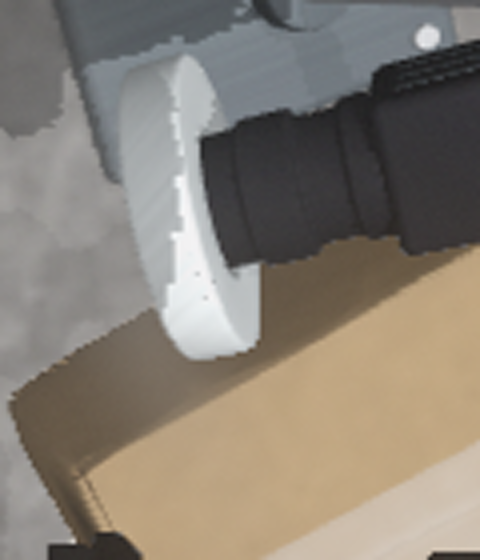

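```bash
cat > lens2.py <<'E'
import re
exec(open("lens.py").read().split("def res")[0])
w=vision.get_image("wrist")
A=np.array([(153,125),(155,105),(165,92),(190,83),(220,82),(235,100),(242,150),(283,340),(289,375),(286,400),(250,410),(225,412),(210,400),(160,180),(168,240),(180,300),(195,360)],float)
B=np.array([(120,95),(128,70),(150,61),(182,55),(205,70),(216,95),(124,140),(131,190),(145,260),(157,305),(170,335),(190,357),(225,358),(250,350),(261,335),(260,300)],float)
A=(A+.5)/4-.5+[380,0];B=(B+.5)/4-.5+[360,110]
def pv(n):
    d=np.load(n);return {"K":w["K"],"world_from_camera":cam(w,{"ee_rot":d["R"],"tool_pos":d["t"]})}
V=[(top,T,1),(sc,S,1),(pv("w10.npz"),A,1),(pv("w11.npz"),B,1)]
def res(v,use=(0,1,2,3)):
    r=[]
    for i in use:
        p,Q,wt=V[i];h=hull(p,v);r+=[wt*cv2.pointPolygonTest(h,tuple(map(float,q)),True) for q in Q]
    return np.array(r+[(v[5]-.014)/.006])
for use in [(0,1,2,3),(2,3),(0,1),(1,2,3)]:
    s=least_squares(res,[.7,.2,.28,-2.9,.45,.014],args=(use,),x_scale=[.01,.01,.01,.1,.1,.01],diff_step=1e-3,loss="soft_l1");print(use,s.x,s.cost)
    if len(use)==4: print(s.fun.round(1))
E
python3 lens2.py
```

```text
(0, 1, 2, 3) [ 0.7043  0.2082  0.2619 -2.9593  0.5515  0.0115] 16.418118287605452
[ 0.6  1.6  2.8  3.1  1.   0.6 -0.3  0.2  0.1 -0.4 -0.3 -0.7 -0.6  0.5
  0.2 -0.3 -0.2 -0.8 -1.1 -0.6  0.4  1.   0.6  0.7  1.1  0.7 -0.3  0.1
 -0.3  0.   0.2 -1.6  0.3 -0.1 -0.6 -0.1  0.3  0.2 -1.6 -0.1 -0.8 -1.2
 -1.7 -0.2 -0.3 -0.2  0.6  0.2  0.6  1.1  1.5  1.3  0.6  0.4  0.9 -0.1
  0.5 -0.7  0.2 -0.4]
(2, 3) [ 0.7049  0.208   0.2595 -2.9631  0.5393  0.0124] 6.519323811468019
(0, 1) [ 0.7006  0.2036  0.2715 -2.9033  0.5228  0.0091] 2.1536589414856007
(1, 2, 3) [ 0.7044  0.2083  0.2619 -2.9596  0.5532  0.0115] 9.730065333672192
```

```bash
cat >> lens2.py <<'E'
R=[ray(V[2][0],(427.3,66.6)),ray(V[3][0],(400.3,161.7)),ray(top,(179.6,147)),ray(top,(183.3,150.1)),ray(sc,(258,122.7))]
print(tri(R),tri(R[:2]),tri(R[:2]+R[4:]))
for v in ([.7006,.2036,.2715],[.7044,.2082,.2615],[.703,.206,.265]):print([proj(q[0],v).round(1) for q in V])
E
python3 lens2.py | tail -4
```

```text
(array([0.6967, 0.2079, 0.278 ]), [np.float64(0.0021419289710656445), np.float64(0.005537053473457612), np.float64(0.003342775413996492), np.float64(0.008217679918699986), np.float64(0.005221645225012074)]) (array([0.7073, 0.2072, 0.2509]), [np.float64(0.0005432513945030083), np.float64(0.0005432513945030101)]) (array([0.6985, 0.2093, 0.2773]), [np.float64(0.004073720070028051), np.float64(0.004108681184374476), np.float64(0.004416343997505607)])
[array([183. , 146.9]), array([258.9, 125.5]), array([430.2,  69.6]), array([402.6, 170.3])]
[array([182.1, 146.5]), array([258.7, 126.7]), array([428.9,  64.6]), array([402. , 163.1])]
[array([182.6, 146.6]), array([258.9, 126.4]), array([429.3,  67. ]), array([402.2, 166.2])]
```

```bash
python3 -m crank '-4.2 -.9 1.5 0 0; -4.2 -.9 1.5 0 0; -4.2 -.9 1.5 0 0; -4.2 -.9 1.5 0 0; -4.2 -.9 1.5 0 0; -4 -.7 1.5 -.02 0; 0 0 0 -.01 0; 0 0 4 0 0;0 0 0 0 0' 15; python3 ff.py; python3 - <<'E'
from h import *
p,o=grab("wrist","w12");print(mk(p,"pipe_mid"),mk(p,"pipe_end_a"))
E
```

```text
time_s: 13.25
tool_pos: [0.4796, -0.0446, 0.313]
ee_rot: [[0.164, 0.984, 0.07], [0.986, -0.162, -0.03], [-0.018, 0.074, -0.997]]
wrist_force: [-0.9, 0.9, -0.9]
gripper_width: 0.0868
TCP fixture mm [ 24.3   3.9 313. ] tool axes in fixture [[-1.0, 0.008, 0.019], [0.009, 0.997, 0.074], [-0.018, 0.074, -0.997]] F [-0.9  0.9 -0.9] w 0.08675399999272615 13.25 j [-0.248 -0.239  1.817 -0.012  1.488 -0.083]
[(array([263.424, 147.084]), 0.78)] [(array([259.896,  64.89 ]), 0.94), (array([261.8  , 214.494]), 0.63)]
```

View pics/w12.png

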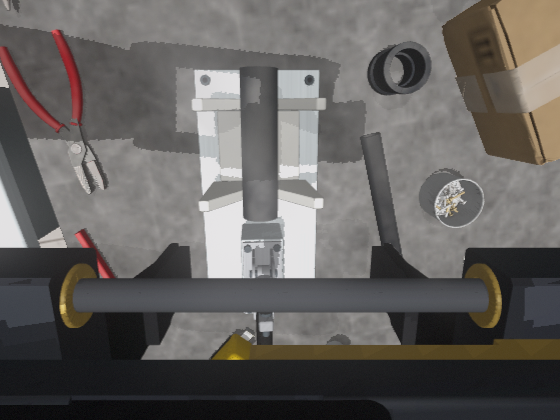

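```bash
python3 - <<'E'
from h import *
O=np.array([.4795,-.020,0]);t=-1.7264
R=np.array([[np.cos(t),-np.sin(t),0],[np.sin(t),np.cos(t),0],[0,0,1]])
p,o=grab("wrist","w13")
for q,z in [((259.9,64.9),.073),((261.8,214.5),.073),((263.4,147),.073),((258.5,67.5),.093),((261,219),.08)]: print(q,(R.T@(onz(p,q,z,o)-O)*1000).round(1))
E
```

```text
(259.9, 64.9) [-90.2   8.9  73. ]
(261.8, 214.5) [73.9  7.6 73. ]
(263.4, 147) [-4.8 11.  73. ]
(258.5, 67.5) [-85.9   6.7  93. ]
(261, 219) [77.2  6.4 80. ]
```

```bash
python3 ff.py; python3 - <<'E'
from h import *
O=np.array([.4795,-.020,0]);t=-1.7264
R=np.array([[np.cos(t),-np.sin(t),0],[np.sin(t),np.cos(t),0],[0,0,1]])
p,o=grab("wrist","w14")
print(np.array(p["T_tool_cam"]).round(4))
T=cam(p,o);print((R.T@(T[:3,3]-O)).round(4),(R.T@T[:3,:3]).round(3))
print(R.T@(onz(p,(259.9,64.9),.073,o)-O),o["tool_pos"])
E
python3 ff.py
```

```text
TCP fixture mm [ 23.5   8.3 321.7] tool axes in fixture [[-1.0, 0.005, 0.02], [0.007, 0.996, 0.088], [-0.019, 0.088, -0.996]] F [-0.5  0.5 -0. ] w 0.08740482177482338 13.45 j [-0.246 -0.242  1.804 -0.012  1.489 -0.084]
[[ 1.000e-04  9.651e-01  2.620e-01  7.180e-02]
 [ 1.000e+00  2.000e-04 -1.000e-03 -6.000e-04]
 [-1.000e-03  2.620e-01 -9.651e-01 -1.610e-01]
 [ 0.000e+00  0.000e+00  0.000e+00  1.000e+00]]
[-0.0514 -0.006   0.4806] [[ 0.005 -0.96  -0.281]
 [ 0.996  0.03  -0.084]
 [ 0.089 -0.279  0.956]]
[-0.09030711  0.00937013  0.073     ] [ 0.48407334 -0.04455011  0.32167689]
TCP fixture mm [ 23.5   8.3 321.6] tool axes in fixture [[-1.0, 0.005, 0.02], [0.007, 0.996, 0.088], [-0.019, 0.088, -0.996]] F [ 0.4  0.9 -0.6] w 0.08699684894030822 13.5 j [-0.246 -0.241  1.804 -0.012  1.489 -0.084]
```

```bash
python3 -m crank '1.6 -2.1 0 0 0; 0 0 0 0 0; 0 0 4 0 0; 0 0 4 0 0; 0 0 3 0 0; 0 0 0 0 0;0 0 0 0 0;0 0 0 0 0' 15; python3 - <<'E'
from h import *
p,o=grab("wrist","w15")
E
python3 ff.py
```

```text
time_s: 14.3
tool_pos: [0.4859, -0.0277, 0.2233]
ee_rot: [[0.155, 0.982, 0.109], [0.988, -0.152, -0.038], [-0.021, 0.113, -0.993]]
wrist_force: [0.3, -0.9, 0.7]
gripper_width: 0.0868
TCP fixture mm [  6.7   8.1 224. ] tool axes in fixture [[-1.0, -0.002, 0.021], [0.0, 0.993, 0.115], [-0.021, 0.115, -0.993]] F [-0.1 -0.2  0.5] w 0.08696301862005192 14.35 j [-0.209 -0.215  1.964 -0.015  1.276 -0.051]
```

View pics/w15.png

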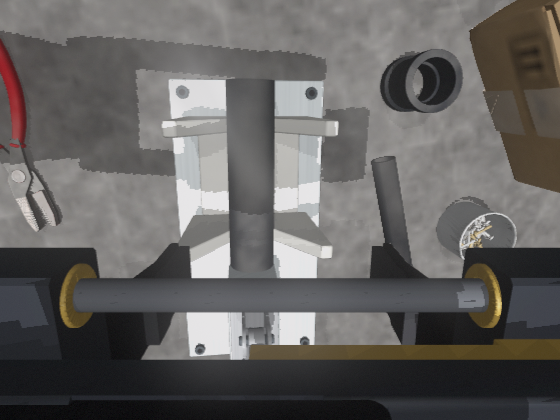

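```bash
python3 -m crank '0 -2.5 0 0 0; 0 0 0 0 0; 0 0 0 0 0' 15; python3 ff.py;  python3 -m crank '0 0 2 0 0; 0 0 2 0 0; 0 0 2 0 0; 0 0 0 0 0; 0 0 0 0 0;0 0 0 0 0' 15; python3 - <<'E'
from h import *
p,o=grab("wrist","w16")
E
python3 ff.py
```

```text
time_s: 14.65
tool_pos: [0.4646, -0.0246, 0.2269]
ee_rot: [[0.155, 0.981, 0.119], [0.988, -0.152, -0.04], [-0.021, 0.124, -0.992]]
wrist_force: [-0.2, 0.6, 0.4]
gripper_width: 0.0873
TCP fixture mm [  6.8 -14.  226.9] tool axes in fixture [[-1.0, -0.002, 0.021], [0.0, 0.992, 0.124], [-0.021, 0.124, -0.992]] F [-0.2  0.6  0.4] w 0.0873112565706362 14.65 j [-0.212 -0.285  2.016 -0.015  1.285 -0.054]
time_s: 15.25
tool_pos: [0.4796, -0.0287, 0.175]
ee_rot: [[0.156, 0.979, 0.134], [0.988, -0.151, -0.043], [-0.022, 0.139, -0.99]]
wrist_force: [-0.6, -0.2, 0.7]
gripper_width: 0.0868
TCP fixture mm [  8.6   1.8 175.4] tool axes in fixture [[-1.0, -0.002, 0.022], [0.001, 0.99, 0.14], [-0.022, 0.14, -0.99]] F [ 0.6 -0.7  0.1] w 0.08714498119998643 15.3 j [-0.214 -0.211  2.057 -0.015  1.154 -0.054]
```

View pics/w16.png

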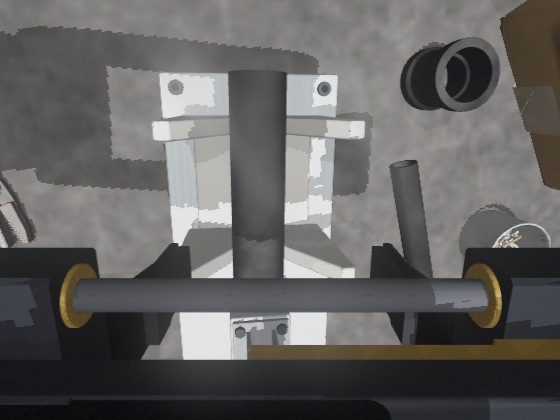

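```bash
python3 -m crank '0 -1.6 0 0 0; 0 0 0 0 0; 0 -.3 2 0 0; 0 -.3 2 0 0; 0 -.3 2 0 0; 0 0 0 0 0; 0 0 0 0 0' 15; python3 - <<'E'
from h import *
p,o=grab("wrist","w17")
E
python3 ff.py
```

```text
time_s: 16.0
tool_pos: [0.4715, -0.0293, 0.1203]
ee_rot: [[0.156, 0.976, 0.152], [0.987, -0.151, -0.047], [-0.023, 0.158, -0.987]]
wrist_force: [-0.1, 0.6, 0.6]
gripper_width: 0.0869
TCP fixture mm [ 10.4  -6.6 120.3] tool axes in fixture [[-1.0, -0.002, 0.023], [0.001, 0.988, 0.157], [-0.023, 0.157, -0.987]] F [ 0.1  0.4 -0.3] w 0.08684596756366716 16.05 j [-0.22  -0.181  2.143 -0.015  1.02  -0.058]
```

View pics/w17.png

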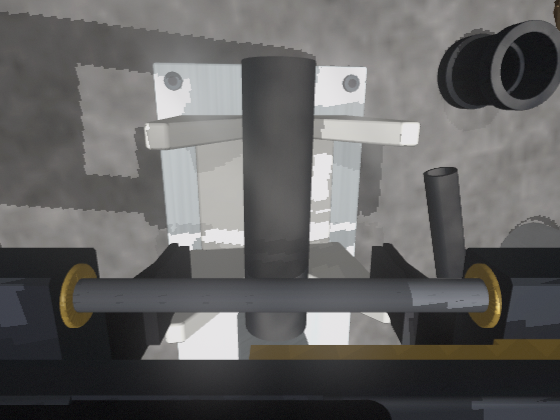

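```bash
python3 -m crank '0 -.4 2.2 0 0; 0 -.4 2.2 0 0; 0 -.4 2 0 0; 0 0 0 0 0; 0 0 0 0 0' 15; python3 - <<'E'
from h import *
p,o=grab("wrist","w18")
E
python3 ff.py
```

```text
time_s: 16.55
tool_pos: [0.477, -0.032, 0.0624]
ee_rot: [[0.156, 0.974, 0.166], [0.987, -0.15, -0.05], [-0.024, 0.172, -0.985]]
wrist_force: [-0.0, -0.1, 0.4]
gripper_width: 0.0867
TCP fixture mm [12.2 -0.7 62.5] tool axes in fixture [[-1.0, -0.003, 0.024], [0.002, 0.985, 0.172], [-0.024, 0.172, -0.985]] F [ 0.3 -0.6 -0.1] w 0.08734755902245765 16.6 j [-0.223 -0.082  2.181 -0.016  0.869 -0.059]
```

View pics/w18.png

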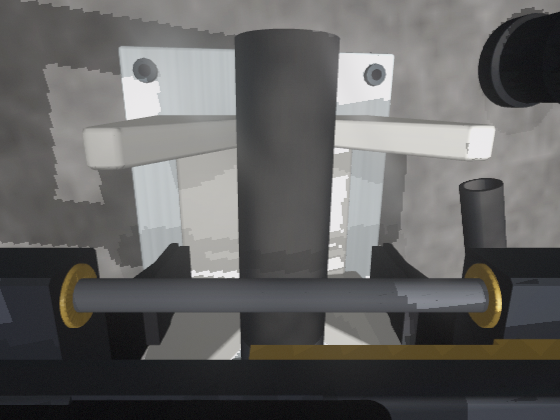

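```bash
python3 -m crank '0 -.2 .9 0 0; 0 0 0 0 0; 0 0 0 0 .6; 0 0 0 0 .7; 0 0 0 0 .7; 0 0 0 0 .7; 0 0 0 0 .7; 0 0 0 0 .7' 40; python3 ff.py
```

```text
time_s: 17.4
tool_pos: [0.4797, -0.0327, 0.057]
ee_rot: [[0.156, 0.972, 0.173], [0.987, -0.15, -0.052], [-0.024, 0.179, -0.984]]
wrist_force: [-0.5, 0.0, -0.3]
gripper_width: 0.0468
TCP fixture mm [12.5  2.1 57. ] tool axes in fixture [[-1.0, -0.003, 0.024], [0.001, 0.984, 0.179], [-0.024, 0.179, -0.984]] F [-0.5  0.  -0.3] w 0.04684715345792871 17.4 j [-0.224 -0.07   2.183 -0.016  0.847 -0.059]
```

```bash
python3 -m crank '0 0 0 0 1; 0 0 0 0 1; 0 0 0 0 1' 40; python3 ff.py
```

```text
time_s: 17.7
tool_pos: [0.4793, -0.0326, 0.0569]
ee_rot: [[0.157, 0.973, 0.172], [0.987, -0.15, -0.051], [-0.024, 0.178, -0.984]]
wrist_force: [-0.6, -0.4, -0.3]
gripper_width: 0.0387
TCP fixture mm [12.5  1.7 56.9] tool axes in fixture [[-1.0, -0.003, 0.024], [0.002, 0.984, 0.178], [-0.024, 0.178, -0.984]] F [-0.6 -0.4 -0.3] w 0.03867921691041938 17.7 j [-0.224 -0.07   2.183 -0.016  0.848 -0.059]
```

```bash
python3 -m crank '0 .4 -2 0 1; 0 .8 -4 0 1; 0 .8 -4.5 0 1; 0 .8 -4.5 0 1; 0 .8 -4.5 0 1; 0 0 0 0 1; 0 0 0 0 1; 0 0 0 0 1' 60; python3 ff.py; python3 - <<'E'
from h import *
p,o=grab("wrist","w19");grab("scene","s19")
E
```

```text
time_s: 18.5
tool_pos: [0.4787, -0.0274, 0.2594]
ee_rot: [[0.156, 0.974, 0.167], [0.987, -0.15, -0.05], [-0.024, 0.173, -0.985]]
wrist_force: [-0.3, -0.6, -0.1]
gripper_width: 0.0386
TCP fixture mm [  7.5   0.3 259.4] tool axes in fixture [[-1.0, -0.003, 0.024], [0.001, 0.985, 0.173], [-0.024, 0.173, -0.985]] F [-0.3 -0.6 -0.1] w 0.038557872555198575 18.5 j [-0.212 -0.31   1.98  -0.015  1.297 -0.054]
```

View pics/w19.png

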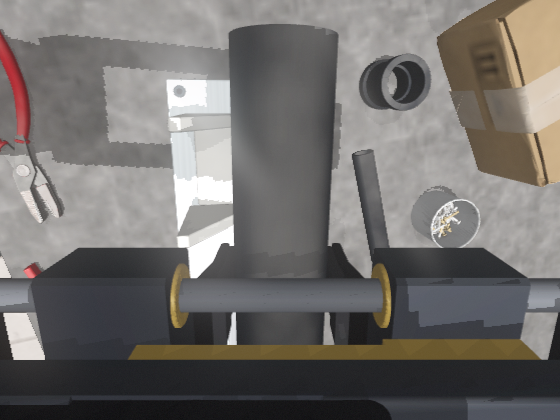

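View pics/s19.png

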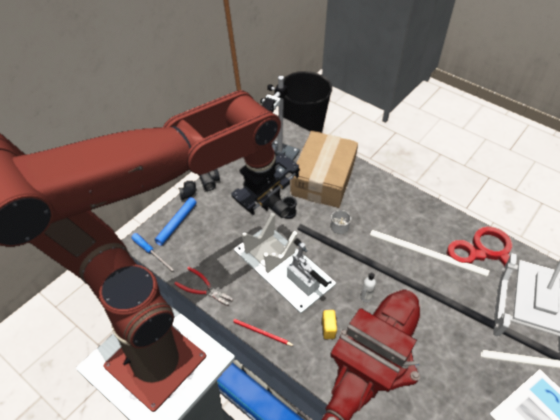

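```bash
python3 -m crank '0 .5 -4.5 0 1; 3.2 .3 -3.5 0 1; 3.2 .3 -3.5 0 1; 3.2 0 -3.5 0 1; 3.2 0 -3.5 0 1; 0 0 0 -.15 1; 0 0 0 -.15 1; 0 0 0 -.15 1; 0 0 0 -.15 1; 0 0 0 -.15 1; 0 0 0 -.15 1' 60; python3 ff.py; python3 -m crank '0 0 0 -.15 1; 0 0 0 -.15 1; 0 0 0 -.15 1; 0 0 0 -.15 1; 0 0 0 -.15 1; 0 0 0 -.15 1; 0 0 0 -.1 1; 0 0 0 0 1'
```

```text
time_s: 19.7
tool_pos: [0.475, 0.1126, 0.4232]
ee_rot: [[-0.668, 0.733, 0.127], [0.734, 0.677, -0.047], [-0.12, 0.061, -0.991]]
wrist_force: [-0.5, 0.4, -2.0]
gripper_width: 0.0389
TCP fixture mm [-130.3  -25.   423.2] tool axes in fixture [[-0.622, -0.783, 0.027], [-0.774, 0.619, 0.132], [-0.12, 0.061, -0.991]] F [-0.5  0.4 -2. ] w 0.038920095316118994 19.7 j [ 0.115 -0.256  1.634 -0.062  1.642 -0.636]
time_s: 20.5
tool_pos: [0.4725, 0.1121, 0.4058]
ee_rot: [[-0.98, -0.173, 0.099], [-0.178, 0.983, -0.05], [-0.089, -0.067, -0.994]]
wrist_force: [-0.3, 0.6, -0.9]
gripper_width: 0.0385
```

```bash
python3 -m crank '0 0 5 0 1; 0 0 5 0 1; 0 0 5 0 1; 0 0 5 0 1; 0 0 0 0 1; 0 0 0 0 1' 60; python3 ff.py
```

```text
time_s: 21.1
tool_pos: [0.4908, 0.1021, 0.2029]
ee_rot: [[-0.983, -0.156, 0.094], [-0.162, 0.986, -0.05], [-0.085, -0.064, -0.994]]
wrist_force: [0.9, -0.1, 1.1]
gripper_width: 0.0384
TCP fixture mm [-122.4   -7.8  202.9] tool axes in fixture [[0.312, -0.949, 0.035], [-0.946, -0.307, 0.101], [-0.085, -0.064, -0.994]] F [ 0.9 -0.1  1.1] w 0.03836446057378302 21.1 j [ 0.088 -0.132  1.932 -0.061  1.252 -1.627]
```

```bash
python3 -m crank '0 0 -5 0 1; 0 0 -5 0 1; 0 0 -5 0 1; 0 0 -5 0 1; 0 0 0 0 1; 0 0 0 0 1' 60; python3 ff.py
```

```text
time_s: 21.7
tool_pos: [0.4717, 0.1129, 0.4165]
ee_rot: [[-0.983, -0.148, 0.109], [-0.154, 0.987, -0.048], [-0.1, -0.063, -0.993]]
wrist_force: [0.3, -0.0, -0.9]
gripper_width: 0.0387
TCP fixture mm [-130.   -28.3  416.5] tool axes in fixture [[0.305, -0.952, 0.03], [-0.947, -0.3, 0.115], [-0.1, -0.063, -0.993]] F [ 0.3 -0.  -0.9] w 0.03872334418211647 21.7 j [ 0.115 -0.25   1.64  -0.06   1.649 -1.616]
```

```bash
python3 -m crank '0 0 0 .15 1; 0 0 0 .15 1; 0 0 0 .15 1; 0 0 0 .15 1; 0 0 0 .15 1; 0 0 0 .15 1; 0 0 0 .15 1; 0 0 0 .15 1; 0 0 0 .15 1; 0 0 0 .15 1; 0 0 0 .15 1; 0 0 0 .15 1' 60; python3 ff.py
```

```text
time_s: 22.9
tool_pos: [0.4688, 0.1129, 0.4197]
ee_rot: [[0.084, 0.99, 0.11], [0.996, -0.08, -0.047], [-0.038, 0.114, -0.993]]
wrist_force: [0.5, -0.2, -1.0]
gripper_width: 0.0387
TCP fixture mm [-129.6  -31.2  419.7] tool axes in fixture [[-0.997, -0.075, 0.029], [-0.071, 0.991, 0.116], [-0.038, 0.114, -0.993]] F [ 0.5 -0.2 -1. ] w 0.038733998536470145 22.9 j [ 0.115 -0.258  1.641 -0.06   1.654  0.19 ]
```

```bash
python3 -m crank '-1.3 3 4 .04 1; -1.3 2.9 4 .03 1; 0 0 5 0 1; 0 0 5 0 1; 0 0 5 0 1; 0 0 4 0 1; 0 0 0 0 1; 0 0 0 0 1' 60; python3 ff.py; python3 - <<'E'
from h import *
p,o=grab("wrist","w20");grab("top","t20")
E
```

```text
time_s: 23.7
tool_pos: [0.5568, 0.0678, 0.1581]
ee_rot: [[0.166, 0.979, 0.116], [0.986, -0.162, -0.046], [-0.026, 0.122, -0.992]]
wrist_force: [1.2, 0.2, 0.9]
gripper_width: 0.0385
TCP fixture mm [-98.8  62.7 158.1] tool axes in fixture [[-1.0, 0.008, 0.027], [0.011, 0.992, 0.122], [-0.026, 0.122, -0.992]] F [1.2 0.2 0.9] w 0.038510243027791116 23.7 j [ 0.01   0.037  1.858 -0.052  1.13   0.194]
```

View pics/w20.png

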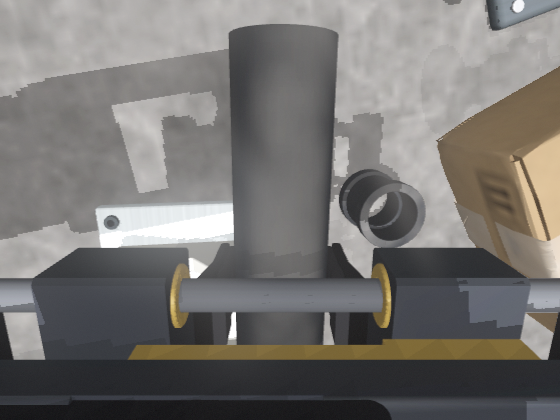

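View pics/t20.png

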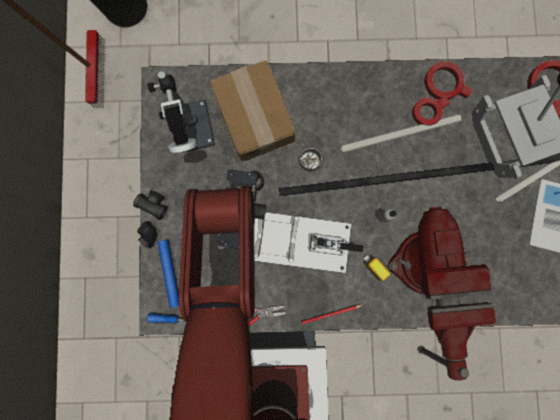

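```bash
python3 -m crank '0 -.3 2 0 1; 0 -.3 1.8 0 1; 0 0 0 0 1; 0 0 0 0 1; 0 0 0 0 1' 6; python3 ff.py
```

```text
time_s: 24.3
tool_pos: [0.5652, 0.0682, 0.136]
ee_rot: [[0.165, 0.976, 0.142], [0.986, -0.16, -0.045], [-0.022, 0.147, -0.989]]
wrist_force: [0.4, -0.3, -0.3]
gripper_width: 0.0397
TCP fixture mm [-100.4   71.   136. ] tool axes in fixture [[-1.0, 0.007, 0.023], [0.011, 0.989, 0.147], [-0.022, 0.147, -0.989]] F [ 0.4 -0.3 -0.3] w 0.039662599826291514 24.3 j [ 0.01   0.063  1.878 -0.054  1.059  0.198]
```

```bash
python3 -m crank '0 -1.2 0 0 1; 0 -.6 2 0 1; 0 0 0 0 1; 0 0 0 0 1' 6; python3 ff.py
```

```text
time_s: 24.7
tool_pos: [0.5518, 0.0708, 0.1188]
ee_rot: [[0.165, 0.975, 0.15], [0.986, -0.16, -0.045], [-0.02, 0.155, -0.988]]
wrist_force: [0.3, 0.2, -0.2]
gripper_width: 0.0397
TCP fixture mm [-100.9   57.3  118.8] tool axes in fixture [[-1.0, 0.007, 0.021], [0.01, 0.988, 0.155], [-0.02, 0.155, -0.988]] F [ 0.3  0.2 -0.2] w 0.039656115091297774 24.7 j [ 0.015  0.047  1.93  -0.056  1.015  0.206]
```

```bash
python3 -m crank '0 0 1.5 0 1; 0 0 .5 0 1; 0 0 0 0 1; 0 0 0 0 1' 6; python3 ff.py; python3 - <<'E'
from h import *
p,o=grab("wrist","w21");grab("scene","s21")
E
```

```text
time_s: 25.1
tool_pos: [0.5565, 0.0702, 0.0999]
ee_rot: [[0.165, 0.974, 0.153], [0.986, -0.16, -0.045], [-0.019, 0.158, -0.987]]
wrist_force: [-0.1, 1.0, -0.2]
gripper_width: 0.0394
TCP fixture mm [-101.    62.1   99.9] tool axes in fixture [[-1.0, 0.007, 0.02], [0.01, 0.987, 0.158], [-0.019, 0.158, -0.987]] F [-0.1  1.  -0.2] w 0.0394049445863301 25.1 j [ 0.014  0.081  1.935 -0.057  0.973  0.207]
```

View pics/w21.png

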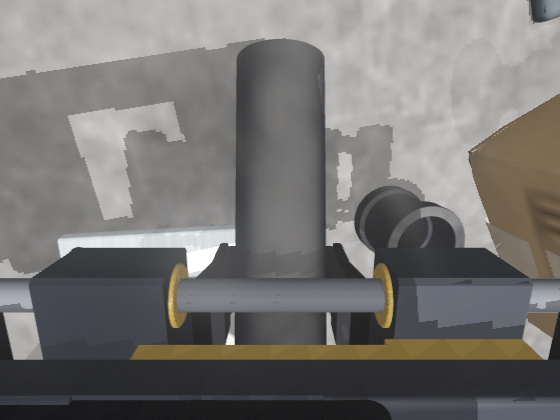

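View pics/s21.png

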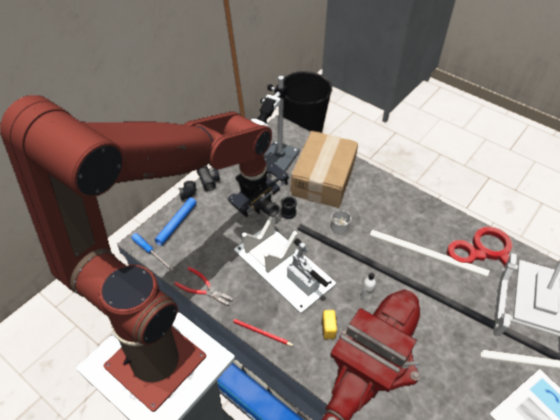

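```bash
python3 -m crank '0 0 .4 0 1; 0 0 0 0 1; 0 0 0 0 1' 6; python3 ff.py; python3 -m crank '0 0 0 0 1; 0 0 0 0 1' 60;  python3 - <<'E'
from h import *
p,o=grab("wrist","w22")
E
```

```text
time_s: 25.5
tool_pos: [0.5574, 0.07, 0.0961]
ee_rot: [[0.165, 0.974, 0.154], [0.986, -0.16, -0.045], [-0.019, 0.159, -0.987]]
wrist_force: [0.5, -0.3, -0.9]
gripper_width: 0.0398
TCP fixture mm [-101.    63.    96.1] tool axes in fixture [[-1.0, 0.007, 0.02], [0.01, 0.987, 0.159], [-0.019, 0.159, -0.987]] F [ 0.5 -0.3 -0.9] w 0.03979875207278287 25.5 j [ 0.013  0.088  1.935 -0.057  0.965  0.207]
time_s: 25.7
tool_pos: [0.5574, 0.0699, 0.0962]
ee_rot: [[0.165, 0.974, 0.154], [0.986, -0.16, -0.045], [-0.019, 0.159, -0.987]]
wrist_force: [0.6, 0.1, -0.5]
gripper_width: 0.0389
```

View pics/w22.png

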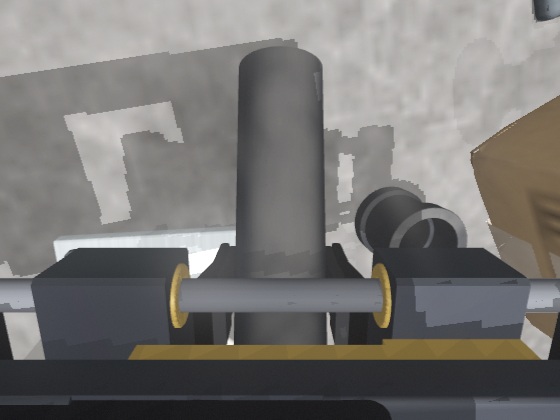

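```bash
cat > pf.py <<'E'
from h import *
from scipy.optimize import least_squares
np.set_printoptions(precision=4,suppress=True)
w=vision.get_image("wrist");p={"K":w["K"],"world_from_camera":w["T_tool_cam"]}
a=np.linspace(0,2*np.pi,100,endpoint=False)
def hull(v):
    m,th,yo,zo=v # far end (tool +x) at distance L from grasp
    d=np.array([np.cos(th),0,np.sin(th)]);n=np.array([-np.sin(th),0,np.cos(th)]);pts=[]
    for s in (m,m-.13):
        for t in a: pts.append(proj(p,np.array([0,yo,-.019+zo])+d*s+.02*(np.cos(t)*n+np.sin(t)*np.array([0,1,0]))))
    return cv2.convexHull(np.array(pts,np.float32))
def fit(Q,n):
    def res(v): 
        h=hull(v);return np.array([cv2.pointPolygonTest(h,tuple(map(float,q)),True) for q in Q]+[v[3]/.002])
    s=least_squares(res,[.096,.2,0,0],x_scale=[.01,.1,.01,.01],diff_step=1e-3,loss="soft_l1");print(n,s.x,s.fun.round(1))
fit([(230,38),(231,100),(232,170),(233,230),(338,40),(336,100),(333,170),(330,230),(284,24),(255,28),(315,28)],"w20")
fit([(237,60),(237,100),(236,170),(236,230),(325,60),(325,100),(326,170),(327,230),(281,38),(255,44),(305,44)],"w21")
fit([(239,70),(239,100),(237,170),(236,230),(323,75),(324,100),(326,170),(327,230),(282,46),(255,52),(310,54)],"w22")
E
python3 pf.py
```

```text
w20 [ 0.0973  0.0577  0.0005 -0.0006] [ 0.8  0.3 -0.6 -1.2 -0.8 -0.6  0.3  1.5 -1.3  0.6  0.1 -0.3]
w21 [ 0.0995  0.3716 -0.0001  0.0006] [-0.5  0.1  0.   0.8 -0.4  0.2  0.2  0.1 -1.3  0.2  1.   0.3]
w22 [ 0.0996  0.452  -0.     -0.0002] [-0.4  0.3 -0.2  0.2  0.2 -0.2 -0.5  0.  -0.7  0.1  0.8 -0.1]
```

```bash
python3 -m crank '0 .4 -3 0 1; 0 .6 -4 0 1; 0 .6 -4 0 1; -.8 0 0 -.15 1; 0 0 0 -.15 1; 0 0 0 -.15 1; 0 0 0 -.15 1; 0 0 0 -.15 1; 0 0 0 -.15 1; 0 0 0 -.15 1; 0 0 0 -.15 1' 60; python3 ff.py; python3 -m crank '0 0 0 -.15 1; 0 0 0 -.15 1; 0 0 0 -.15 1; 0 0 0 -.15 1; 0 0 0 -.15 1; 0 0 0 -.01 1; 0 0 0 0 1' 60; python3 - <<'E'
from h import *
grab("scene","s23");grab("top","t23");grab("wrist","w23")
E
python3 ff.py
```

```text
time_s: 26.9
tool_pos: [0.5529, 0.0633, 0.2112]
ee_rot: [[-0.851, 0.502, 0.15], [0.502, 0.864, -0.046], [-0.153, 0.036, -0.988]]
wrist_force: [-0.1, 0.1, -0.3]
gripper_width: 0.0389
TCP fixture mm [-93.7  59.6 211.2] tool axes in fixture [[-0.363, -0.931, 0.022], [-0.919, 0.362, 0.156], [-0.153, 0.036, -0.988]] F [-0.1  0.1 -0.3] w 0.038917867159935754 26.9 j [ 1.000e-03 -5.100e-02  1.846e+00 -5.000e-02  1.196e+00 -1.026e+00]
time_s: 27.6
tool_pos: [0.5516, 0.0629, 0.21]
ee_rot: [[-0.964, -0.221, 0.148], [-0.23, 0.972, -0.047], [-0.133, -0.079, -0.988]]
wrist_force: [-0.0, 0.7, -0.4]
gripper_width: 0.0386
TCP fixture mm [-93.1  58.4 210.1] tool axes in fixture [[0.378, -0.926, 0.023], [-0.916, -0.37, 0.154], [-0.134, -0.079, -0.988]] F [ 0.1 -0.3 -0.6] w 0.038765518386101955 27.75 j [ 1.000e-03 -5.100e-02  1.848e+00 -5.000e-02  1.197e+00 -1.785e+00]
```

View pics/s23.png

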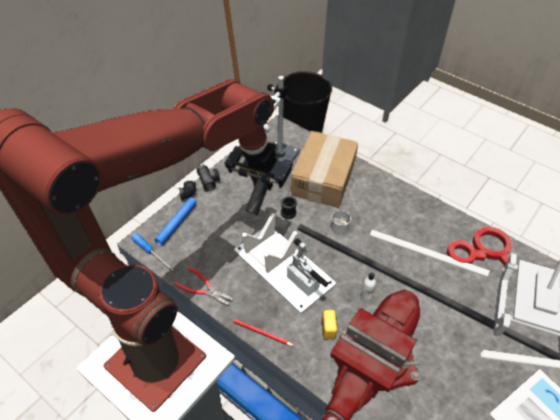

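View pics/t23.png

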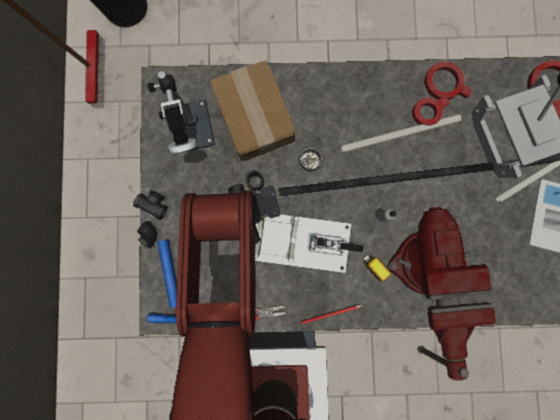

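```bash
cat > tgt.py <<'E'
from h import *
import sys
np.set_printoptions(precision=4,suppress=True)
th=float(sys.argv[1]) if len(sys.argv)>1 else .43
Ld=float(sys.argv[2]) if len(sys.argv)>2 else .0615
Lens=np.array([.702,.2055,.268]);yaw,t=-2.915,.53
l=np.array([np.cos(t)*np.cos(yaw),np.cos(t)*np.sin(yaw),-np.sin(t)])
x=-l;y=np.cross([0,0,1],x);y/=np.linalg.norm(y);RL=np.stack([x,y,np.cross(x,y)],1)
o=env.get_obs();R=np.array(o["ee_rot"]);p=np.array(o["tool_pos"])
u=R@np.array([-np.cos(th),0,-np.sin(th)])  # toward lens end
g=p+R@[0,0,-.019];E=g+Ld*u
print("time",o["time_s"],"TCP",p,"end",E,"far",E-.16*u,"axis yaw,pitch",np.arctan2(u[1],u[0]),np.arcsin(u[2]),"want",yaw+np.pi,t)
print("end in lens frame",RL.T@(E-Lens),"angle",np.arccos(u@x))
for d in (.18,.1):
    D=Lens+d*l-E;print("to",d,"world",D,"tool cm",100*R.T@D)
E
python3 tgt.py
```

```text
time 27.75 TCP [0.5517 0.0629 0.2101] end [0.5989 0.0779 0.2616] far [0.4686 0.0412 0.1763] axis yaw,pitch 0.2747615037765002 0.5623672886997246 want 0.22659265358979308 0.53
end in lens frame [-0.1146 -0.1012  0.0598] angle 0.05235897018264658
to 0.18 world [-0.0482  0.0927 -0.0846] tool cm [ 3.6374 10.7504  7.2112]
to 0.1 world [ 0.019   0.1082 -0.0442] tool cm [-3.743  10.4434  4.1395]
```

```bash
cat > ov.py <<'E'
from h import *
import sys
# usage: ov.py name theta Ld x0 y0 x1 y1 tag
def cyl(p,E,u,c,im,off,k):
    a=np.linspace(0,2*np.pi,60);n1=np.cross(u,[0,0,1]);n1/=np.linalg.norm(n1);n2=np.cross(u,n1);P=[]
    for s in (0,.16):
        for t in a:P.append(proj(p,E-u*s+.02*(np.cos(t)*n1+np.sin(t)*n2)))
    h=cv2.convexHull(np.array(P,np.float32)).reshape(-1,2);h=((h-off+.5)*k-.5)
    cv2.polylines(im,[np.round(h*8).astype(np.int32)],True,c,1,cv2.LINE_AA,3)
def disc(p,v,c,im,off,k):
    a=np.linspace(0,2*np.pi,60);yaw,t=v[3:5];l=np.array([np.cos(t)*np.cos(yaw),np.cos(t)*np.sin(yaw),-np.sin(t)])
    x=-l;y=np.cross([0,0,1],x);y/=np.linalg.norm(y);z=np.cross(x,y)
    h=np.array([proj(p,np.array(v[:3])+.036*(np.cos(t)*y+np.sin(t)*z)) for t in a]);h=((h-off+.5)*k-.5)
    cv2.polylines(im,[np.round(h*8).astype(np.int32)],True,c,1,cv2.LINE_AA,3)
name,th,Ld=sys.argv[1],float(sys.argv[2]),float(sys.argv[3]);b=list(map(int,sys.argv[4:8]));tag=sys.argv[8]
p=vision.get_image(name);o=env.get_obs();R=np.array(o["ee_rot"]);u=R@np.array([-np.cos(th),0,-np.sin(th)]);E=np.array(o["tool_pos"])+R@[0,0,-.019]+Ld*u
k=6;im=cv2.resize(p["frame"][b[1]:b[3],b[0]:b[2],::-1],None,fx=k,fy=k,interpolation=cv2.INTER_CUBIC)
cv2.imwrite(f"pics/{tag}_raw.png",im)
im=im.copy();cyl(p,E,u,(0,255,0),im,np.array(b[:2]),k)
disc(p,[.702,.2055,.268,-2.915,.53],(0,0,255),im,np.array(b[:2]),k)
cv2.imwrite(f"pics/{tag}.png",im)
E
python3 ov.py scene .43 .0615 215 110 315 210 ovs24; python3 ov.py top .43 .0615 150 110 270 205 ovt24
```

```text
(no output)
```

View pics/ovs24.png

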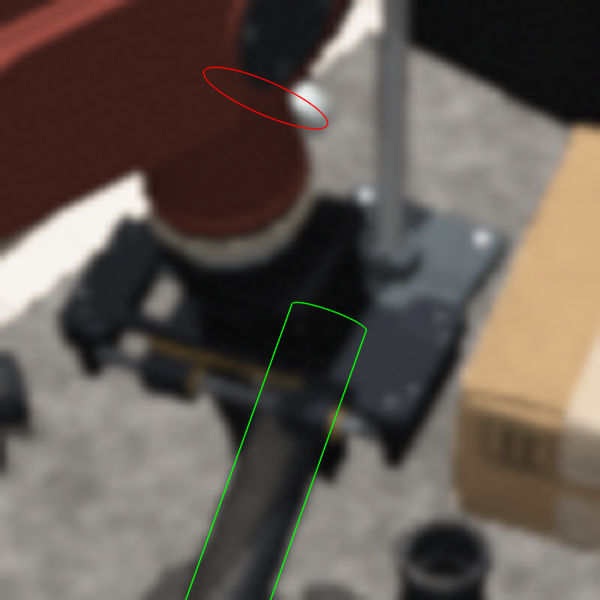

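View pics/ovt24.png

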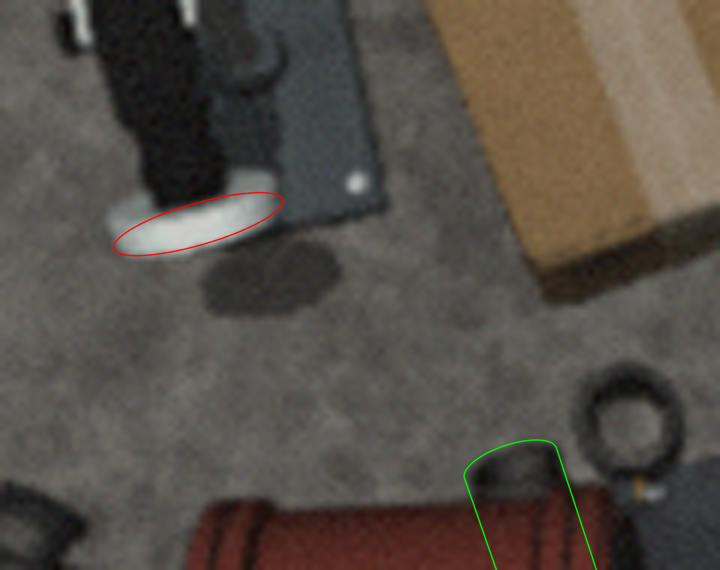

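```bash
python3 -m crank '1.2 3.6 2.2 .02 1; 1.2 3.6 2.2 .02 1; .8 3.4 2.2 .01 1; 0 0 0 0 1; 0 0 0 0 1; 0 0 0 0 1' 60; python3 tgt.py
```

```text
time_s: 28.45
tool_pos: [0.5103, 0.1579, 0.1322]
ee_rot: [[-0.974, -0.165, 0.154], [-0.174, 0.984, -0.048], [-0.143, -0.073, -0.987]]
wrist_force: [-0.6, -0.2, -0.9]
gripper_width: 0.0387
time 28.45 TCP [0.5103 0.1579 0.1322] end [0.5579 0.1698 0.1843] far [0.4264 0.1413 0.0977] axis yaw,pitch 0.21361833425814522 0.572235977838731 want 0.22659265358979308 0.53
end in lens frame [-0.1704 -0.0024  0.0028] angle 0.043657930075560715
to 0.18 world [-0.0072  0.0008 -0.0073] tool cm [0.7929 0.2508 0.6056]
to 0.1 world [0.0601 0.0163 0.0331] tool cm [-6.6088  0.3694 -2.4277]
```

```bash
python3 -m crank '-2.5 .1 -.9 0 1; -2.5 .2 -.9 0 1; 0 0 0 0 1; 0 0 0 0 1' 60; python3 tgt.py;python3 ov.py scene .43 .0615 215 100 315 200 ovs25; python3 ov.py top .43 .0615 150 110 250 205 ovt25
```

```text
time_s: 28.85
tool_pos: [0.5596, 0.1672, 0.1608]
ee_rot: [[-0.975, -0.16, 0.157], [-0.169, 0.984, -0.049], [-0.147, -0.074, -0.986]]
wrist_force: [0.1, -0.1, -1.2]
gripper_width: 0.0388
time 28.85 TCP [0.5596 0.1672 0.1608] end [0.607  0.1789 0.213 ] far [0.4758 0.151  0.1259] axis yaw,pitch 0.20915402719402532 0.5762536351538673 want 0.22659265358979308 0.53
end in lens frame [-0.1128 -0.0046  0.0024] angle 0.048574558364747354
to 0.18 world [-0.0563 -0.0082 -0.036 ] tool cm [6.1605 0.3554 2.7081]
to 0.1 world [0.0109 0.0073 0.0044] tool cm [-1.2516  0.5079 -0.2982]
```

View pics/ovs25.png

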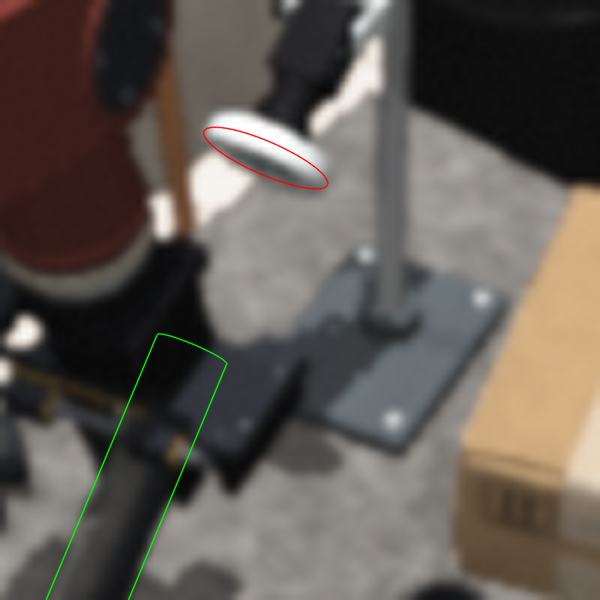

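View pics/ovt25.png

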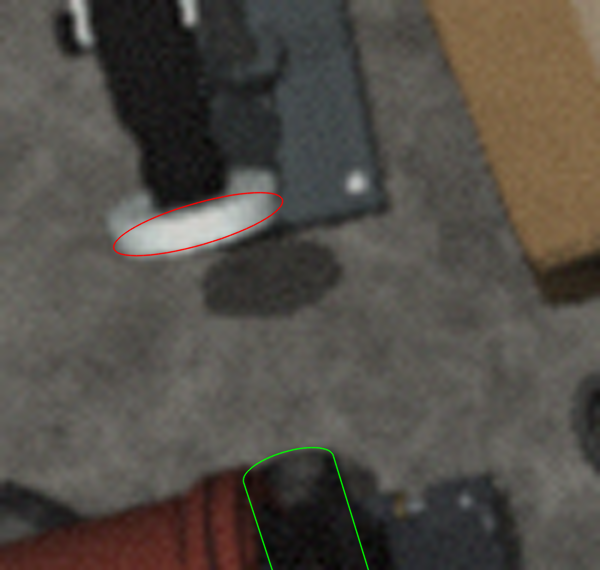

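```bash
python3 ov.py scene .43 .0615 190 140 290 240 ovs26; python3 - <<'E'
from h import *
grab("wrist","w26")
E
```

```text
(no output)
```

View pics/ovs26.png

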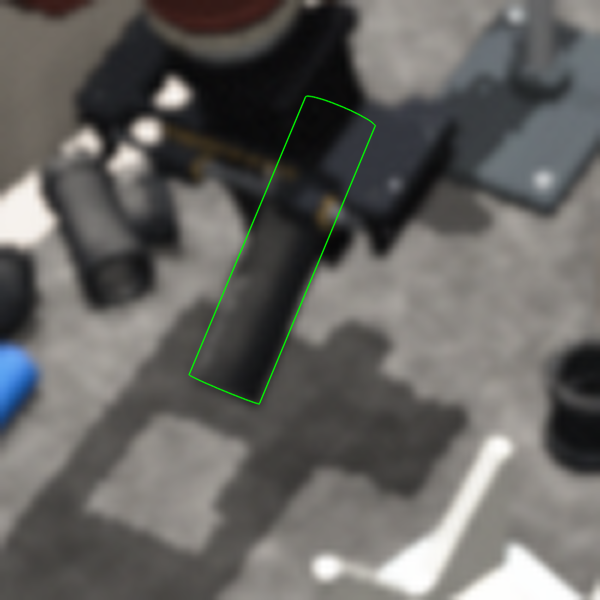

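View pics/w26.png

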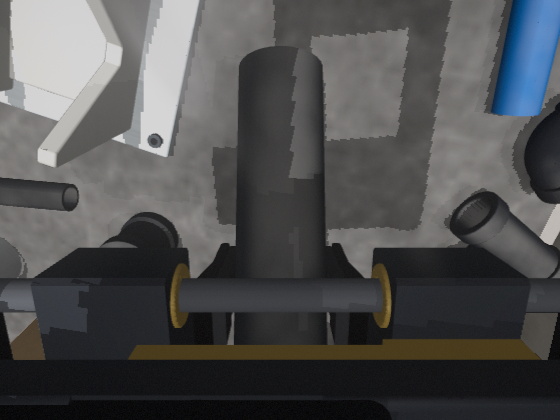

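```bash
sed -i 's/.2055,.268/.207,.268/' tgt.py ov.py; python3 -m crank '-1.2 .7 -.3 0 1; 0 0 0 0 1; 0 0 0 0 1; 0 0 0 0 1' 60; python3 tgt.py;python3 ov.py scene .43 .0615 210 100 310 200 ovs27; python3 ov.py top .43 .0615 150 110 250 205 ovt27;python3 tgt.py
```

```text
time_s: 29.45
tool_pos: [0.5652, 0.1757, 0.162]
ee_rot: [[-0.975, -0.161, 0.152], [-0.17, 0.984, -0.05], [-0.141, -0.074, -0.987]]
wrist_force: [-0.0, 0.3, -1.2]
gripper_width: 0.0387
time 29.45 TCP [0.5652 0.1757 0.162 ] end [0.613  0.1874 0.214 ] far [0.4812 0.1593 0.1276] axis yaw,pitch 0.2099330985669057 0.5703550694578271 want 0.22659265358979308 0.53
end in lens frame [-0.106   0.0009 -0.0005] angle 0.04278018551177416
to 0.18 world [-0.0623 -0.0153 -0.037 ] tool cm [ 6.8574 -0.2265  2.7825]
to 0.1 world [0.005  0.0002 0.0035] tool cm [-0.5373 -0.0835 -0.2669]
time 29.55 TCP [0.5652 0.1756 0.162 ] end [0.613  0.1873 0.2139] far [0.4812 0.1593 0.1276] axis yaw,pitch 0.209763064917104 0.5701898523641706 want 0.22659265358979308 0.53
end in lens frame [-0.106   0.0008 -0.0006] angle 0.04267311407269528
to 0.18 world [-0.0623 -0.0152 -0.0369] tool cm [ 6.8564 -0.222   2.7766]
to 0.1 world [0.005  0.0003 0.0035] tool cm [-0.5377 -0.0779 -0.2741]
```

View pics/ovs27.png

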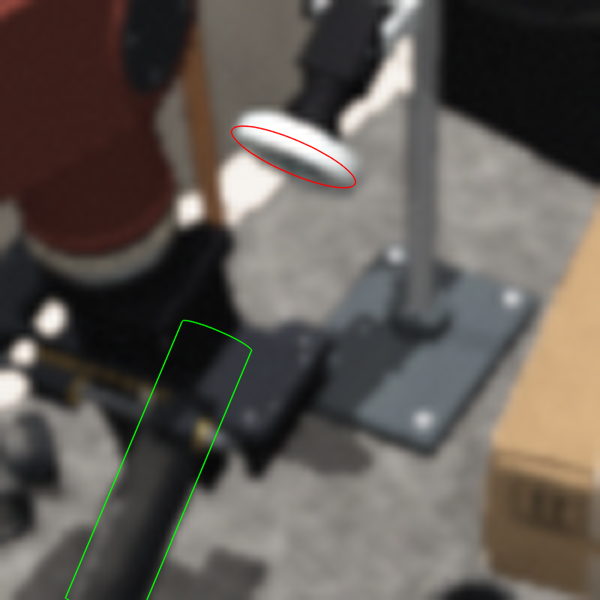

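View pics/ovt27.png

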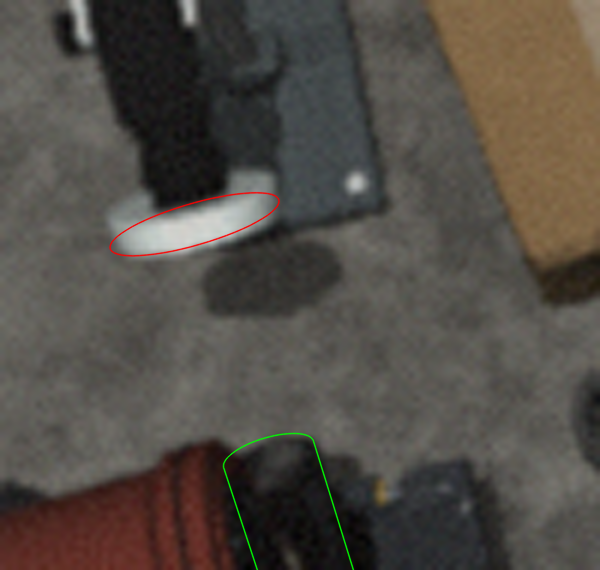

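```bash
python3 -m crank '-.5 0 -.2 0 1; 0 0 0 0 1; 0 0 0 0 1; 0 0 0 0 1;0 0 0 0 1' 60; python3 tgt.py; python3 - <<'E'
from h import *
for n in ("top","scene"):
    p,o=grab(n,n+"28");print(n,[(t,mk(p,t)[:2]) for t in ("lens","pipe_end_a","coupling","blue_pipe")])
w,o=grab("wrist","w28");print(o["joint_vel"])
E
python3 tgt.py
```

```text
time_s: 30.05
tool_pos: [0.5699, 0.1763, 0.1648]
ee_rot: [[-0.975, -0.161, 0.151], [-0.17, 0.984, -0.05], [-0.141, -0.074, -0.987]]
wrist_force: [0.3, 0.2, -0.3]
gripper_width: 0.0388
time 30.05 TCP [0.5699 0.1763 0.1648] end [0.6176 0.188  0.2167] far [0.4859 0.16   0.1304] axis yaw,pitch 0.20969120038223427 0.569937811172305 want 0.22659265358979308 0.53
end in lens frame [-0.1005  0.0005 -0.0005] angle 0.04245695587942152
to 0.18 world [-0.067  -0.0159 -0.0397] tool cm [ 7.3619 -0.1953  2.986 ]
to 0.1 world [ 0.0003 -0.0004  0.0007] tool cm [-0.0314 -0.0509 -0.0666]
top [('lens', [(array([180.096, 149.814]), 0.83), (array([356.384, 246.582]), 0.42)]), ('pipe_end_a', [(array([197.176, 185.808]), 0.85)]), ('coupling', [(array([253.288, 178.29 ]), 0.67), (array([205.296, 210.42 ]), 0.19)]), ('blue_pipe', [(array([170.52 , 276.108]), 0.59), (array([209.888, 235.116]), 0.25)])]
scene [('lens', [(array([257.824, 122.388]), 0.73), (array([325.192, 284.004]), 0.35)]), ('pipe_end_a', [(array([226.52 , 202.692]), 0.79)]), ('coupling', [(array([286.72, 214.62]), 0.78)]), ('blue_pipe', [(array([174.384, 220.416]), 0.65)])]
[-0.00050487  0.00043337 -0.00091908  0.00147633 -0.0018918  -0.00092482]
time 30.6 TCP [0.5699 0.1763 0.1648] end [0.6176 0.188  0.2167] far [0.4859 0.16   0.1304] axis yaw,pitch 0.20962140930000475 0.5699765887125421 want 0.22659265358979308 0.53
end in lens frame [-0.1005  0.0005 -0.0005] angle 0.04251358147518322
to 0.18 world [-0.067  -0.0159 -0.0397] tool cm [ 7.3625 -0.1944  2.9876]
to 0.1 world [ 0.0003 -0.0004  0.0007] tool cm [-0.0309 -0.0495 -0.0648]
```

View pics/top28.png

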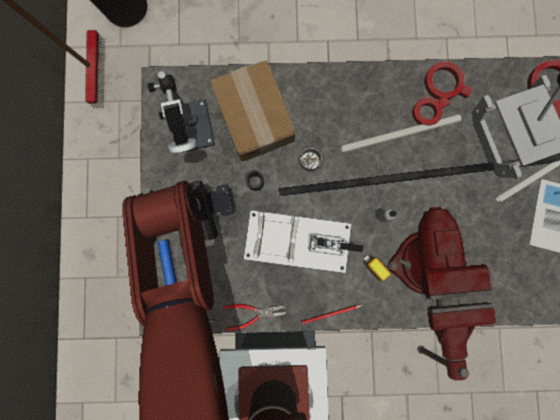

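View pics/w28.png

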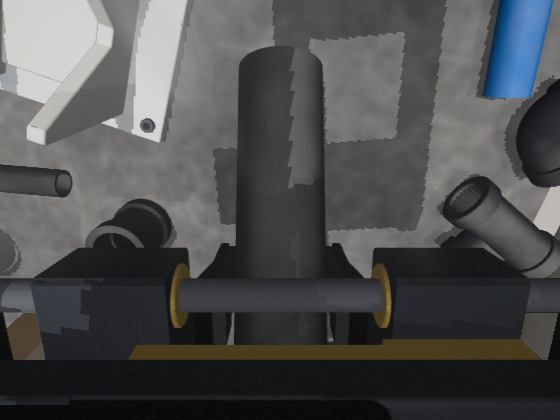

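```bash
cat > prof.py <<'E'
exec(open("lens2.py").read().split("for use in")[0])
for use in [(0,1),(0,1,2,3),(2,3)]:
    for t in (.4,.45,.5,.55,.6):
        s=least_squares(lambda q:res([q[0],q[1],q[2],q[3],t,q[4]],use),[.7,.205,.27,-2.92,.012],x_scale=[.01,.01,.01,.1,.01],diff_step=1e-3,loss="soft_l1");print(use,t,s.x,round(s.cost,2))
E
python3 prof.py
```

```text
(0, 1) 0.4 [ 0.6978  0.2023  0.2752 -2.9403  0.0118] 8.8
(0, 1) 0.45 [ 0.6991  0.2028  0.2729 -2.9164  0.0105] 4.95
(0, 1) 0.5 [ 0.7001  0.2033  0.2719 -2.9069  0.0094] 2.46
(0, 1) 0.55 [ 0.7012  0.2039  0.2709 -2.8993  0.0086] 2.6
(0, 1) 0.6 [ 0.7022  0.2043  0.2703 -2.8825  0.0076] 5.35
(0, 1, 2, 3) 0.4 [ 0.7019  0.2074  0.2592 -2.9893  0.0161] 28.77
(0, 1, 2, 3) 0.45 [ 0.7027  0.2077  0.2595 -2.9878  0.0159] 23.03
(0, 1, 2, 3) 0.5 [ 0.7038  0.2079  0.2612 -2.9675  0.0137] 19.41
(0, 1, 2, 3) 0.55 [ 0.7047  0.208   0.262  -2.9596  0.0115] 16.81
(0, 1, 2, 3) 0.6 [ 0.7058  0.2082  0.2625 -2.9529  0.0095] 20.34
(2, 3) 0.4 [ 0.7028  0.2072  0.2569 -2.9924  0.0166] 12.61
(2, 3) 0.45 [ 0.7039  0.2072  0.2561 -2.9858  0.0164] 7.69
(2, 3) 0.5 [ 0.7049  0.2077  0.2576 -2.9826  0.0146] 7.67
(2, 3) 0.55 [ 0.7056  0.2079  0.2596 -2.961   0.0118] 6.75
(2, 3) 0.6 [ 0.7064  0.2081  0.2611 -2.954   0.0097] 10.06
```

```bash
python3 - <<'E'
from rig import env
print(env.finish_job())
E
```

```text
the job is handed in; nothing more can be done
None
```

I handed the job in at about 30.6 s. The pipe was gripped at 60 N and held still in front of the lens; the system gave no verdict.

**What I did**
- I pushed the clamp handle all the way back with closed fingers. The wrist picture showed the arm upright and the pipe still in the vee.
- I gripped the pipe between the end plates and lifted it clear.
- The moves cannot tilt the tool. To get the tilt, I rested the pipe on a vee-plate horn, loosened the grip to 6 N, and lowered the tool so the pipe pivoted in the fingers. Then I gripped it hard again, turned it, and carried it to the lens.

**Last checks, from my own estimates**
- **Position:** the cut end was 100 mm in front of the lens and within 1 mm of its axis.
- **Alignment:** the angle between the pipe and the lens axis was about 0.04 rad.
- **Steadiness:** the joints were still, and the finger opening was 38.8 mm.
- **Surroundings:** I saw no sign of touching the camera. In the last top picture, the bystanders looked unmoved.

**What disagreed**
- **Lens position:** the wrist views put the lens about 10 mm lower and 4 mm further away than the fixed cameras did. I used a point in between. The network's own lens marks were up to about 30 mm off, but they did not fit the ring's outline, so I did not use them.
- **Angles:** the pipe's tilt came out between 0.54 and 0.57 rad, and the lens's between 0.50 and 0.55 rad. The worst case comes close to the 0.1 rad limit.
- **Arm tilt:** the tool's tilt drifted by up to 0.18 rad during the moves. I allowed for this in the final pose.

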